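Put the baking things away and snap both covers shut

ROBOT

A 6-joint arm with a two-finger parallel gripper is mounted at the origin on the work surface. World frame = base frame: x ahead of the robot, y to its left, z up, the work surface at z = 0. Lengths are in m, angles in rad, forces in N, time in s.
With the tool pointing down it reaches from about 0.375 to 0.9 m from the base axis. Payload 3.1 kg.
Tool frame: the origin (TCP) lies between the finger pads; the fingertips stand 8 mm ahead of it and the grasp point (between the pads) lies 11 mm behind it; z points along the fingers, y is the line along which they close (so a half turn about z gives the same grasp; the last joint's range is limited). The gripper opens to 87 mm and grips with 3 to 60 N. Pads are 19 mm wide; open, the fingers measure 117 mm over their backs; the gripper's body (75 mm by 190 mm) begins 51 mm behind the grasp point.
Start: joints at [-1.335, 0.527, 1.433, -0, 1.181, -0.178], TCP at [0.251, -0.572, 0.231] pointing down, gripper open.
Joint ranges: [-3.08, 3.08], [-0.75, 2.2], [0.22, 2.44], [-1.43, 4.57], [0, 2.65], [-2.85, 2.85]. Speed limits (rad/s): [2.79, 2.79, 3.14, 3.14, 3.14, 3.14].

INTERFACE

Orientations are given as a unit quaternion [x, y, z, w].
In Python, from rig import robot gives the robot as it stands.
- The arm moves only by the tool move_arm, never from a script. Its argument "motion" is text: rows parted by semicolons, each of 5 numbers parted by spaces: the opening, from -1 (shut) to 1 (fully open), then the shift along the tool's x, y, z normalised to -1 to 1, where 1 is 0.2 m, then the turn about the tool's z normalised to -1 to 1, where 1 is pi rad. A call has 1 to 12 rows; each row is the pose to reach, as a shift and turn from the pose commanded when the call began, along the tool's axes at that moment, turning the shorter way round; what a row does not reach only later rows make up. A row lasts 1/12 s, in which the tool goes at most 41.7 mm and 7.16 degrees, less where a joint would pass 70% of its speed; a pose out of reach is approached as far as the arm can. A call with a number of a shift or a turn outside -1 to 1 is refused whole. A call with a gripper value outside its range is refused whole. The fingers move at their own pace and stop on an object; "newtons" is the grip in N (left out, the last holds). Time passes only in rows, so rows that repeat a pose let the fingers close. It gives the time, the measured TCP pose, the force, the opening and the grip force at its end, in the units of the state.
- robot.get_obs(): the state, without advancing time (a new reading comes with each control period).
- robot.camera(name): name is "scene" or "side" or "wrist"; returns (picture, depth): 400x640x3 uint8, red, green, blue; 400x640 float32, m along the optical axis (not along the pixel's ray), 0 where there is no reading.
- robot.camera_model(name): a dict with "mtx" (3x3 intrinsics, pixels), "position" and "attitude" of the camera in the world. Camera axes: x right, y down, z forward; pixel columns grow to the right and rows downward; lengths in m; the calibration is good to about 2 mm. A picture is of the moment at which its call begins: read the wrist's pose just before it. camera_model takes no time and is no camera call; for the wrist camera it gives the pose at the moment of the call.
- robot.hand_in(): hands the job in; it is judged then, once.
The state is a dict: "time": time; "q": joint angles; "joint_velocities": joint speeds; "joint_torque": joint torques, N m; "position": TCP position; "tool_rot": TCP orientation; "ft_force": force on the tool from outside, world axes, zero at the start; "moment": the same for the moment, N m; "grip_width": finger opening in m; "grip_force": force on a finger pad.
Only numpy, scipy, OpenCV 4.12 (cv2) and the standard library are available. Lean on these libraries where they do the work, as an engineer would, in place of code of your own. Each camera call takes 0.05 s, during which the arm holds its last target. There are 200 camera calls.

TASK

Tip all the walnuts from the measuring cup into the white square bin, set the empty cup back upright on the table, and stand every carton on one of its thin edges on the tray inside the carton keeper's rim. Press the bin's cover and the keeper's hood down until each clicks and stays shut by itself; leave the flour bowl, rolling pin and salt jar alone.

Things in the scene. Friction and masses are not known exactly. Their poses are not given: they have to be found in the camera images.
- bin: Fixed white square canister for walnuts, outside 120 x 120 x 60 mm high, walls and floor 4 mm, open at the top when its wooden cover is up. Origin: centre of its underside; z up; its +x side (roughly towards the robot) carries the cover's hinge, its -x side (the front, away from the robot) a spring catch.
- bin_cover (a joint): Angle of the bin's flat wooden cover (rad): 0 shut, grows as it swings up and away to the bin's +x, 1.8 fully open. A spring lifts it (about 1 N at the tab); over the last 0.1 rad its lip must be pressed past a catch (about 6 N at the tab), then it stays under 0.02 by itself; if not caught it springs back to 0.5 or more.
- bin_hinge (a point): Middle of the bin cover's hinge axis (axis along the bin's y): 60 mm to +x of the bin's origin, 60 mm above the table.
- bin_tab (a point): Middle of the upper (outer) face of the dark wooden thumb tab, 50 mm wide, 26 long, 6 thick, that continues the cover's plane past its front edge, 145 mm from the hinge axis; shut, this face is 5 mm above the hinge axis, at z = 65 mm. The cover is 122 mm wide and 5 mm thick.
- keeper: Fixed white carton keeper: low tray with a deep clear hinged hood. Tray floor 6 mm above the table; a rim, its top 18 mm above the table, encloses the standing area: -48 to +52 mm along x, -42 to +42 mm along y. Origin: centre of its underside, at table height; z up; its +x side, roughly towards the robot, carries the hood's hinge, its -x side is the front.
- hood (a joint): Angle of the keeper's clear hood (rad): 0 shut, grows as it swings up and away to the keeper's +x, 1.75 fully open. A spring lifts it (1 N at the tab); over the last 0.1 rad its lip must be pressed past a catch (about 6 N at the tab), then it stays under 0.02; if not caught it springs back to 0.5 or more. 144 mm long, 108 wide; shut, its top is 87 mm above the table, its inner roof 84.
- hood_hinge (a point): Middle of the hood's hinge axis (axis along the keeper's y): 75 mm to +x of the keeper's origin, 14 mm above the table.
- hood_tab (a point): Middle of the upper face of the dark wooden thumb tab, 50 mm wide, 26 long, 6 thick, that sticks out from the middle of the hood's front wall, 156 mm from the hinge axis along the hood; shut, this face is 39 mm above the hinge axis, at z = 53 mm, and the front wall is 13 mm behind this point and rises 34 mm above it.
- cup: Loose aluminium measuring cup holding the walnuts, no handle, 72 mm high, outer diameter 50 mm at the foot and 70 mm at the rim, wall 3 mm, about 100 g empty. Origin: centre of its underside; z along its axis towards the mouth.
- nut0: A loose walnut, ball 21 mm across, 12 g; origin at its centre. Seven or eight of the eight are present (nut6 or nut7 may be absent), at first in the cup.
- nut1: A loose walnut, ball 21 mm across, 12 g; origin at its centre. Seven or eight of the eight are present (nut6 or nut7 may be absent), at first in the cup.
- nut2: A loose walnut, ball 21 mm across, 12 g; origin at its centre. Seven or eight of the eight are present (nut6 or nut7 may be absent), at first in the cup.
- nut3: A loose walnut, ball 21 mm across, 12 g; origin at its centre. Seven or eight of the eight are present (nut6 or nut7 may be absent), at first in the cup.
- nut4: A loose walnut, ball 21 mm across, 12 g; origin at its centre. Seven or eight of the eight are present (nut6 or nut7 may be absent), at first in the cup.
- nut5: A loose walnut, ball 21 mm across, 12 g; origin at its centre. Seven or eight of the eight are present (nut6 or nut7 may be absent), at first in the cup.
- nut6: A loose walnut, ball 21 mm across, 12 g; origin at its centre. Seven or eight of the eight are present (nut6 or nut7 may be absent), at first in the cup.
- nut7: A loose walnut, ball 21 mm across, 12 g; origin at its centre. Seven or eight of the eight are present (nut6 or nut7 may be absent), at first in the cup.
- carton0: A loose brown cardboard carton, 66 (x) x 54 (y) x 24 (z, its thickness) mm, 60 g; origin at its centre; at first lying flat on the table. Two or three of the three are present.
- carton1: A loose brown cardboard carton, 66 (x) x 54 (y) x 24 (z, its thickness) mm, 60 g; origin at its centre; at first lying flat on the table. Two or three of the three are present.
- carton2: A loose brown cardboard carton, 66 (x) x 54 (y) x 24 (z, its thickness) mm, 60 g; origin at its centre; at first lying flat on the table. Two or three of the three are present.
- flour_bowl: White bowl of flour, 150 mm across, 50 mm high (70 mm with the flour), not to be disturbed; origin: centre of its underside.
- pin: Wooden rolling pin, 350 mm long along its x, 48 mm thick, not to be disturbed; origin: middle of its underside.
- salt: White salt jar, 44 mm across, 90 mm high, not to be disturbed; origin: centre of its underside.
There are look-alikes about, which are no part of the job. Several things have the shape of the cup; the one meant has the colours described above. Leave any orange look-alike of the carton2 alone.

How it is judged:
By the outcome, as a careful person would: the job done as asked, in the order asked, and still so for the second after the job is handed in, with the robot touching nothing.
Of nut6, nut7 only 1 to 2 are there at a start; the rules pass over those that are not, and their reading is None.
Of carton0, carton1, carton2 only 2 to 3 are there at a start; the rules pass over those that are not, and their reading is None.
At some moment in a run one of cup may be knocked a few centimetres aside while the robot is not near it.
It also fails if it takes over 210 s, if anything falls off the work surface, if the arm or the gripper's body presses on something with over 40 N, if the wrist force passes 120 N, or if a joint passes its speed limit or range.

## Working session

There is one attempt and no reset: what is moved stays moved. The work goes in short steps, Python scripts to look and compute and a tool call to move; the robot and the scene stay as the last step left them, time stands still between calls to the robot, and variables do not carry over. Pictures are saved under pics/ and viewed, at most 14 in all, crops included, and the job is handed in when it is done.

Besides the shell and the picture viewer there is one more tool, called by a JSON object that holds its "api" and its "payload", one argument or row to a line. move_arm: Moves the arm, as the interface text tells. Its arguments: {"type":"object","properties":{"motion":{"type":"string"},"newtons":{"type":"number"}},"required":["motion"]}

```bash
ls; mkdir -p pics; cat > h.py <<'E'
import numpy as np, cv2
from rig import robot
from scipy.spatial.transform import Rotation as R
def snap(name,fn=None):
    m=robot.camera_model(name); p,d=robot.camera(name)
    if fn: cv2.imwrite('pics/'+fn,p[:,:,::-1])
    np.savez('/tmp/%s.npz'%name,p=p,d=d,mtx=m['mtx'],pos=m['position'],att=m['attitude'])
    return p,d,m
def load(name): return np.load('/tmp/%s.npz'%name)
def rot(a):
    a=np.array(a); return a if a.shape==(3,3) else R.from_quat(a).as_matrix()
def cloud(name):
    f=load(name); K=f['mtx']; d=f['d']; v,u=np.mgrid[:400,:640]
    P=np.stack([(u-K[0,2])/K[0,0]*d,(v-K[1,2])/K[1,1]*d,d],-1)
    W=P@rot(f['att']).T+f['pos']; W[d==0]=np.nan
    return W,f['p']
E
python3 - <<'E'
from h import *
for n in('scene','side','wrist'):
    p,d,m=snap(n,n+'0.png'); print(n,m)
print(robot.get_obs())
E
```

```text
pics
scene {'mtx': array([[505.11424864,   0.        , 316.33760332],
       [  0.        , 505.11424864, 205.12132693],
       [  0.        ,   0.        ,   1.        ]]), 'position': array([ 1.24768374, -0.57809481,  1.03471073]), 'attitude': array([ 0.84686848,  0.38628171, -0.15637579, -0.33037377])}
side {'mtx': array([[423.20175489,   0.        , 326.47282315],
       [  0.        , 423.20175489, 199.44989291],
       [  0.        ,   0.        ,   1.        ]]), 'position': array([0.29451548, 0.70644346, 0.96756411]), 'attitude': array([-0.16682143,  0.92426171, -0.33634314,  0.06916795])}
wrist {'mtx': array([[341.76474862,   0.        , 317.05390527],
       [  0.        , 341.76474862, 200.24019535],
       [  0.        ,   0.        ,   1.        ]]), 'position': array([ 0.31760506, -0.54152621,  0.3836474 ]), 'attitude': array([ 0.82968409, -0.54147774, -0.07510785,  0.11307072])}
{'time': 0.15, 'q': array([-1.33549977e+00,  5.28275364e-01,  1.43358593e+00, -1.76062752e-05,
        1.18137203e+00, -1.78521017e-01]), 'joint_velocities': array([-0.00015166, -0.00130481, -0.0041263 ,  0.00101758,  0.00078927,
        0.00072343]), 'joint_torque': array([ 6.64229592e-04, -4.40432203e+01, -1.76842600e+01,  6.32759230e-02,
        5.52342413e-02, -9.82883876e-05]), 'position': array([ 0.2512021 , -0.57171681,  0.22978945]), 'tool_rot': array([ 9.78669617e-01,  2.05438815e-01, -3.14222852e-05, -8.19770880e-04]), 'ft_force': array([-0.01100487, -0.39891198,  0.0729643 ]), 'moment': array([ 0.00508061, -0.03311645, -0.00014424]), 'grip_force': 0.0, 'grip_width': 0.08736700712279204}
```

View pics/scene0.png

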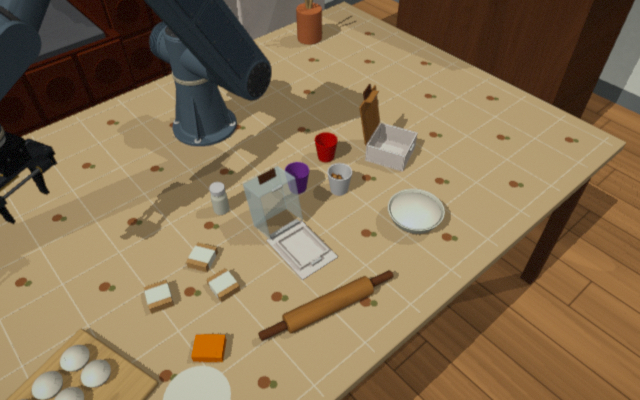

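View pics/side0.png

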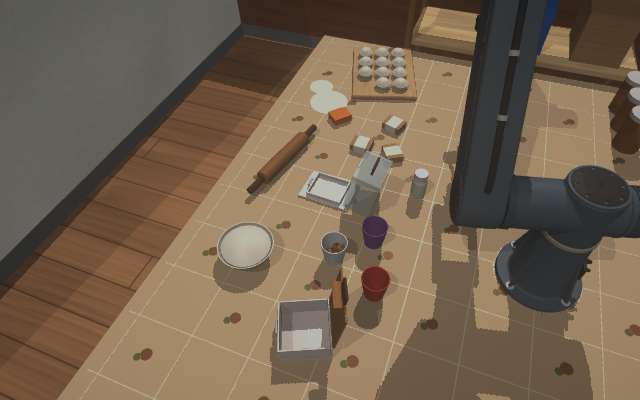

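Three cartons in the scene view: white-topped with brown sides at (158,295), (201,257) and (223,284). The orange one at (209,347) is a look-alike. There are three cups: grey with nuts at (340,178), purple at (297,177) and red at (326,147). The grey one holding the nuts fits the aluminium measuring cup. Next: a bird's-eye height map and an enlarged crop to confirm it.

```bash
cat >> h.py <<'E'
def bev(names,x0=.3,x1=.95,y0=-.45,y1=.45,s=1000,zmin=-.01,zmax=.3):
    H=np.full((int((x1-x0)*s),int((y1-y0)*s)),-1.); C=np.zeros(H.shape+(3,),np.uint8)
    for n in names:
        W,p=cloud(n); W=W.reshape(-1,3);c=p.reshape(-1,3)
        ok=~np.isnan(W[:,0])&(W[:,2]<zmax)&(W[:,2]>zmin); W=W[ok];c=c[ok]
        i=((x1-W[:,0])*s).astype(int); j=((y1-W[:,1])*s).astype(int)
        k=(i>=0)&(i<H.shape[0])&(j>=0)&(j<H.shape[1])
        for a,b,z,cc in zip(i[k],j[k],W[k,2],c[k]):
            if z>H[a,b]: H[a,b]=z; C[a,b]=cc
    return H,C
E
python3 - <<'E'
from h import *
p=load('scene')['p'][:,:,::-1]
a=cv2.resize(p[120:220,270:430],(640,400),interpolation=3)
b=cv2.resize(p[230:370,130:270],(160*2,160*2),interpolation=3)
H,C=bev(['scene','side'],.38,.88,-.38,.42)
C=C[:,:,::-1].copy()
for k in range(0,500,50): cv2.putText(C,'%.2f'%(.88-k/1000),(0,k+4),0,.35,(0,255,255))
for k in range(0,800,100): cv2.putText(C,'%.2f'%(.42-k/1000),(k,495),0,.35,(0,255,255))
cv2.imwrite('pics/bev.png',C); cv2.imwrite('pics/cup.png',a)
W,_=cloud('scene')
for u,v in[(158,294),(201,256),(223,283),(340,165),(209,347)]: print(u,v,W[v,u].round(3))
E
```

```text
158 294 [ 0.501 -0.44   0.024]
201 256 [ 0.471 -0.303  0.023]
223 283 [ 0.575 -0.307  0.023]
340 165 [0.488 0.152 0.068]
209 347 [ 0.695 -0.422  0.024]
```

View pics/bev.png

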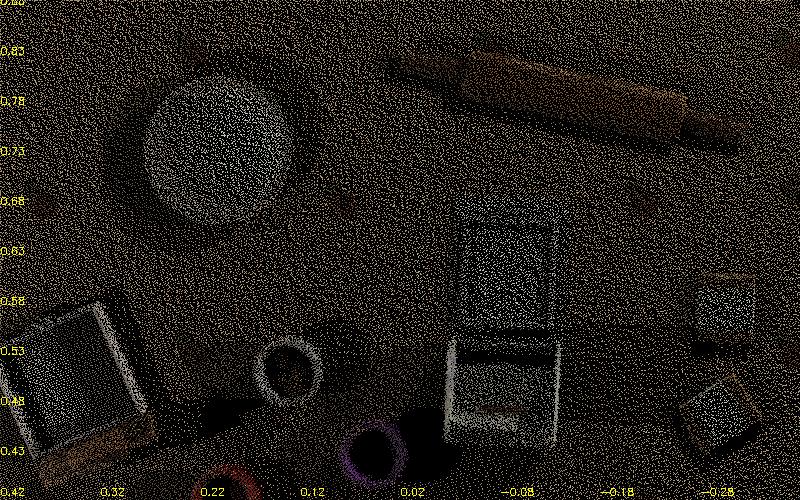

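View pics/cup.png

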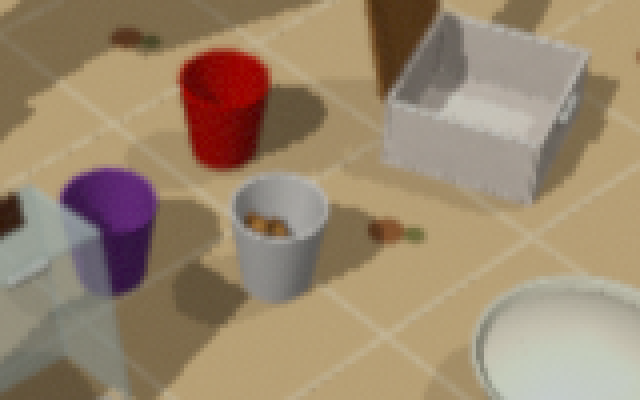

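The crop confirms it: the grey aluminium cup holding brown walnuts at scene (340,178). The purple and red cups are empty look-alikes. Next I fit the poses.

```bash
cat > fit.py <<'E'
from h import *
from scipy.optimize import least_squares
def pts(lo,hi,x0,x1,y0,y1,names=('scene','side')):
    o=[]
    for n in names:
        W,p=cloud(n); W=W.reshape(-1,3); k=(W[:,2]>lo)&(W[:,2]<hi)&(W[:,0]>x0)&(W[:,0]<x1)&(W[:,1]>y0)&(W[:,1]<y1); o.append(W[k])
    return np.concatenate(o)
def rect(P):
    (c,s,a)=cv2.minAreaRect(P[:,:2].astype(np.float32)); return np.round(c,4),np.round(s,4),round(a,1)
def circ(P,r0=.034):
    f=lambda q:np.hypot(P[:,0]-q[0],P[:,1]-q[1])-q[2]
    return least_squares(f,[*P[:,:2].mean(0),r0],loss='soft_l1',f_scale=.002).x.round(4)
E
python3 - <<'E'
from fit import *
for n in('scene','side'):
    print(n)
    for nm,c in dict(A=(.501,-.44),B=(.471,-.303),C=(.575,-.307)).items():
        P=pts(.019,.03,c[0]-.055,c[0]+.05,c[1]-.05,c[1]+.05,(n,)); print(nm,len(P),rect(P),np.median(P[:,2]))
    P=pts(.066,.078,.46,.56,.08,.18,(n,)); print('cup',circ(P),len(P))
    P=pts(.055,.063,.40,.62,.25,.46,(n,)); print('bin',rect(P),len(P))
    P=pts(.012,.022,.50,.72,-.17,.02,(n,)); print('keeper rim',rect(P),len(P))
    P=pts(.004,.009,.50,.72,-.17,.02,(n,)); print('keeper base',rect(P),len(P))
    P=pts(.08,.095,.32,.45,-.2,-.08,(n,)); print('salt',P[:,:2].mean(0) if len(P) else 0)
    P=pts(.06,.3,.35,.58,.22,.46,(n,));print('cover',rect(P),P[:,2].max())
    P=pts(.05,.3,.38,.6,-.15,.02,(n,));print('hood',rect(P),P[:,2].max())
E
```

```text
scene
A 553 (array([ 0.4989, -0.4407]), array([0.0547, 0.069 ]), 73.4) 0.02301623835693034
B 458 (array([ 0.4671, -0.3012]), array([0.0567, 0.0672]), 32.9) 0.022869943280721006
C 532 (array([ 0.5727, -0.3068]), array([0.0556, 0.0691]), 87.4) 0.023086504429674082
cup [0.5101 0.1296 0.0329] 103
bin (array([0.5014, 0.3509]), array([0.1271, 0.1301]), 24.4) 220
keeper rim (array([ 0.5865, -0.0859]), array([0.1073, 0.1726]), 89.5) 519
keeper base (array([ 0.6203, -0.0726]), array([0.1779, 0.1904]), 89.7) 1081
salt [ 0.35751143 -0.16832537]
cover (array([0.4446, 0.3236]), array([0.2487, 0.1378]), 28.2) 0.214634508602505
hood (array([ 0.4844, -0.0835]), array([0.1125, 0.1047]), 88.2) 0.17414373788691062
side
A 223 (array([ 0.4969, -0.4378]), array([0.0601, 0.0691]), 77.9) 0.024563013457939986
B 259 (array([ 0.4644, -0.2972]), array([0.0562, 0.0706]), 31.2) 0.024282457250423772
C 252 (array([ 0.5704, -0.3032]), array([0.0595, 0.0655]), 86.9) 0.02435016666858375
cup [0.5074 0.1328 0.0329] 140
bin (array([0.499 , 0.3553]), array([0.128 , 0.1239]), 25.3) 450
keeper rim (array([ 0.5827, -0.0837]), array([0.0997, 0.1741]), 83.5) 290
keeper base (array([ 0.6118, -0.075 ]), array([0.1885, 0.2117]), 88.4) 772
salt [ 0.35113899 -0.1626538 ]
cover (array([0.4423, 0.3253]), array([0.2574, 0.1359]), 31.2) 0.21689459951914525
hood (array([ 0.4784, -0.0545]), array([0.1178, 0.1716]), 10.7) 0.1751117161835185
```

```bash
cat >> h.py <<'E'
def to(x,y,z,yaw,quiet=0):
    """needed shift (norm) from current pose to TCP x,y,z with tool-x heading yaw (deg, mod 180)"""
    o=robot.get_obs(); M=rot(o['tool_rot']); d=M.T@(np.array([x,y,z])-o['position'])
    cur=np.degrees(np.arctan2(M[1,0],M[0,0])); t=-(yaw-cur); t=(t+90)%180-90
    print('t=%.1f pos'%o['time'],o['position'].round(4),'yaw %.1f'%cur,'shift',(d/.2).round(3),'turn',round(t/180,4),'q6 %.2f'%o['q'][5],'F',o['ft_force'].round(1),'w %.4f g %.1f'%(o['grip_width'],o['grip_force']))
E
python3 -c "
from h import *
to(.509,.131,.2,25)"
```

```text
t=0.1 pos [ 0.2512 -0.5717  0.2298] yaw 23.7 shift [ 2.593 -2.698  0.154] turn -0.0072 q6 -0.18 F [-0.  -0.4  0.1] w 0.0874 g 0.0
```

{"api": "move_arm", "payload": {
  "motion": "1 0.86 -0.9 0 0;1 0.86 -0.9 0 0;1 0.86 -0.9 0 0;1 0.86 -0.9 0 0;1 0.86 -0.9 0 0;1 0.86 -0.9 0 0;1 0.86 -0.9 0 0"
}}

```text
time: 0.73
position: [0.3365, -0.3297, 0.2298]
tool_rot: [0.978, 0.208, -0.0, -0.004]
ft_force: [-0.9, -0.7, 0.3]
grip_width: 0.0868
grip_force: 0.0
```

{"api": "move_arm", "payload": {
  "motion": "1 0.86 -0.9 0 0;1 0.86 -0.9 0 0;1 0.86 -0.9 0 0;1 0.86 -0.9 0 0;1 0.86 -0.9 0 0;1 0.86 -0.9 0 0;1 0.86 -0.9 0 0"
}}

```text
time: 1.32
position: [0.422, -0.0977, 0.2305]
tool_rot: [0.978, 0.209, 0.0, -0.002]
ft_force: [-1.0, -0.3, -0.2]
grip_width: 0.0869
grip_force: 0.0
```

{"api": "move_arm", "payload": {
  "motion": "1 0.86 -0.9 0 0;1 0.86 -0.9 0 0;1 0.86 -0.9 0 0;1 0.86 -0.9 0 0;1 0.86 -0.9 0 0;1 0.86 -0.9 0 0;1 0.86 -0.9 0 0;1 0.86 -0.9 0 0"
}}

```text
time: 1.98
position: [0.507, 0.1311, 0.2302]
tool_rot: [0.978, 0.208, -0.0, 0.0]
ft_force: [-0.0, -0.4, -0.8]
grip_width: 0.0868
grip_force: 0.0
```

```bash
python3 - <<'E'
from fit import *
for n in('wrist','scene','side'): snap(n,n+'1.png')
for n in('wrist','scene','side'):
    P=pts(.066,.078,.45,.58,.07,.2,(n,)); print(n,'cup',circ(P) if len(P)>20 else 0,len(P))
to(.509,.131,.2,25)
E
```

```text
wrist cup [0.5073 0.1316 0.0327] 911
scene cup [0.5103 0.1291 0.0329] 105
side cup [0.5075 0.1327 0.0328] 142
t=2.1 pos [0.5061 0.1284 0.2303] yaw 23.6 shift [ 0.019 -0.006  0.151] turn -0.0075 q6 1.19 F [-1.  -0.4  0.9] w 0.0870 g 0.0
```

View pics/wrist1.png

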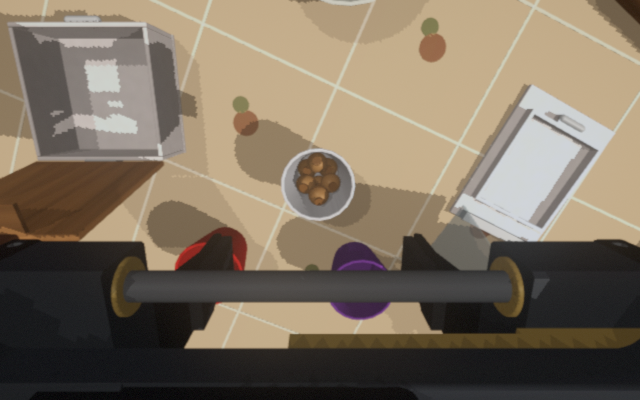

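The wrist view shows the grey cup full of walnuts at (318,184). The keeper tray is at (540,160) and the bin at (100,90) with its catch on the upper side. I'll refine the keeper and bin poses from this view.

```bash
python3 - <<'E'
from fit import *
P=pts(.055,.064,.40,.62,.25,.46,('wrist',)); print('bin',rect(P),len(P))
P=pts(.055,.064,.40,.62,.25,.46); print('bin s+s',rect(P),len(P))
P=pts(.014,.022,.52,.72,-.16,0,('wrist',)); print('keeper rim',rect(P),len(P))
k=np.median(P[:,2]);print(k)
# histograms of rim pts
print('x',np.percentile(P[:,0],[0,1,50,99,100]).round(3),'y',np.percentile(P[:,1],[0,1,50,99,100]).round(3))
P=pts(.003,.009,.52,.72,-.16,0,('wrist',)); print('floor',rect(P),len(P),'x',np.percentile(P[:,0],[0,2,50,98,100]).round(3),'y',np.percentile(P[:,1],[0,2,50,98,100]).round(3))
W,_=cloud('wrist')
for u,v in[(532,90),(610,130),(600,160),(532,105),(590,138),(505,228),(462,212),(452,205),(530,235)]: print(u,v,W[v,u].round(4))
E
```

```text
bin (array([0.4976, 0.3542]), array([0.1281, 0.1228]), 23.6) 3494
bin s+s (array([0.5   , 0.3532]), array([0.1284, 0.129 ]), 25.0) 677
keeper rim (array([ 0.592 , -0.0859]), array([0.1003, 0.1545]), 84.2) 2548
0.017545213508643187
x [0.52  0.524 0.603 0.667 0.669] y [-0.137 -0.135 -0.085 -0.031 -0.03 ]
floor (array([ 0.6029, -0.0877]), array([0.1134, 0.1582]), 87.2) 10429 x [0.526 0.536 0.61  0.679 0.684] y [-0.147 -0.136 -0.084 -0.032 -0.028]
532 90 [nan nan nan]
610 130 [ 0.6785 -0.1405  0.0052]
600 160 [ 0.6478 -0.1539  0.0012]
532 105 [ 0.6659 -0.0478  0.0059]
590 138 [ 0.6624 -0.1254  0.0057]
505 228 [ 0.5353 -0.0972  0.0056]
462 212 [ 0.5338 -0.0314  0.0233]
452 205 [ 5.339e-01 -2.890e-02 -2.000e-04]
530 235 [ 0.5398 -0.1293  0.0053]
```

{"api": "move_arm", "payload": {
  "motion": "1 0.014 -0.008 0 -0.005;1 0.014 -0.008 0.5 -0.005;1 0.014 -0.008 0.7 -0.005;1 0.014 -0.008 0.8 -0.005;1 0.014 -0.008 0.9 -0.005;1 0.014 -0.008 0.9 -0.005;1 0.014 -0.008 0.9 -0.005;1 0.014 -0.008 0.9 -0.005"
}}

```text
time: 2.8
position: [0.5085, 0.1312, 0.0501]
tool_rot: [0.977, 0.212, -0.001, -0.0]
ft_force: [-0.2, 0.4, 0.8]
grip_width: 0.087
grip_force: 0.0
```

{"api": "move_arm", "payload": {
  "motion": "-1 0 0 0 0;-1 0 0 0 0;-1 0 0 0 0;-1 0 0 0 0;-1 0 0 0 0;-1 0 0 0 0;-1 0 0 0 0;-1 0 0 0 0;-1 0 0 0 0;-1 0 0 0 0",
  "newtons": 12
}}

```text
time: 3.63
position: [0.5097, 0.1322, 0.0519]
tool_rot: [0.977, 0.213, 0.001, 0.0]
ft_force: [0.2, -1.2, 7.6]
grip_width: 0.0671
grip_force: 11.5
```

{"api": "move_arm", "payload": {
  "motion": "-1 0 0 -0.1 0;-1 0 0 -0.2 0;-1 0 0 -0.3 0;-1 0 0 -0.4 0;-1 0 0 -0.4 0;-1 0 0 -0.4 0"
}}

```text
time: 4.13
position: [0.5089, 0.1324, 0.1313]
tool_rot: [0.977, 0.213, 0.001, 0.0]
ft_force: [0.1, 0.7, -3.1]
grip_width: 0.0667
grip_force: 12.1
```

```bash
python3 - <<'E'
from h import *
p=snap('side')[0][150:300,250:430]; q=snap('scene')[0][100:250,260:440]
cv2.imwrite('pics/g1.png',cv2.resize(np.hstack([p,q])[:,:,::-1],(792,330)))
f=np.array([.91,.415]); c=np.array([.498,.354])
for s in(.15,.0): to(*(c+f*s),.13,24.5)
E
```

```text
t=4.2 pos [0.5075 0.1323 0.1296] yaw 24.6 shift [ 1.168 -1.026 -0.003] turn 0.0006 q6 1.18 F [-0.1  0.4 -2.5] w 0.0669 g 12.1
t=4.2 pos [0.5075 0.1323 0.1296] yaw 24.6 shift [ 0.418 -1.028 -0.002] turn 0.0006 q6 1.18 F [-0.1  0.4 -2.5] w 0.0669 g 12.1
```

View pics/g1.png

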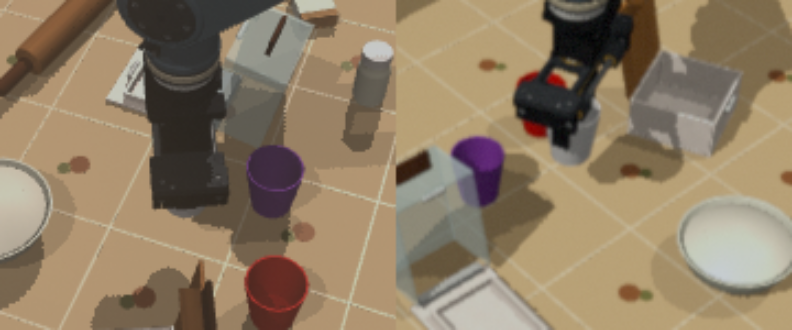

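{"api": "move_arm", "payload": {
  "motion": "-1 0 -0.1 -0.1 0;-1 0.15 -0.2 -0.1 0;-1 0.3 -0.35 -0.1 0;-1 0.45 -0.5 -0.1 0;-1 0.6 -0.65 -0.1 0;-1 0.8 -0.8 -0.1 0;-1 0.95 -0.9 -0.1 0;-1 1 -1 -0.1 0;-1 1 -1 -0.1 0;-1 1 -1 -0.1 0;-1 1 -1 -0.1 0",
  "newtons": 12
}}

```text
time: 5.15
position: [0.6054, 0.3963, 0.148]
tool_rot: [0.977, 0.213, -0.003, 0.001]
ft_force: [-0.2, -0.4, -1.4]
grip_width: 0.0669
grip_force: 12.0
```

```bash
python3 - <<'E'
from h import *
f=np.array([.91,.415]); c=np.array([.498,.354])
to(*(c+f*.115),.092,24.5)
E
```

```text
t=5.2 pos [0.6054 0.3963 0.148 ] yaw 24.6 shift [ 0.    -0.031  0.28 ] turn 0.0008 q6 1.57 F [-0.2 -0.4 -1.4] w 0.0669 g 12.0
```

{"api": "move_arm", "payload": {
  "motion": "-1 0 -0.03 0.1 0;-1 0 -0.03 0.2 0;-1 0 -0.03 0.28 0;-1 -0.05 -0.03 0.28 0;-1 -0.1 -0.03 0.28 0;-1 -0.15 -0.03 0.28 0;-1 -0.2 -0.03 0.28 0;-1 -0.25 -0.03 0.28 0;-1 -0.3 -0.03 0.28 0;-1 -0.35 -0.03 0.28 0;-1 -0.4 -0.03 0.28 0;-1 -0.4 -0.03 0.28 0",
  "newtons": 9
}}

```text
time: 6.15
position: [0.5306, 0.3671, 0.0952]
tool_rot: [0.977, 0.212, -0.001, 0.001]
ft_force: [0.1, -1.0, 3.4]
grip_width: 0.067
grip_force: 9.3
```

```bash
python3 - <<'E'
from h import *
f=np.array([.91,.415]); c=np.array([.498,.354])
p=snap('side')[0][240:390,200:380]; q=snap('scene')[0][60:210,310:490]
cv2.imwrite('pics/g2.png',cv2.resize(np.hstack([p,q])[:,:,::-1],(792,330),interpolation=2))
to(*c,.055,24.5)
E
```

```text
t=6.2 pos [0.5322 0.3682 0.0952] yaw 24.5 shift [-0.185 -0.006  0.201] turn 0.0001 q6 1.58 F [ 0.7 -0.8  0.7] w 0.0671 g 9.1
```

View pics/g2.png

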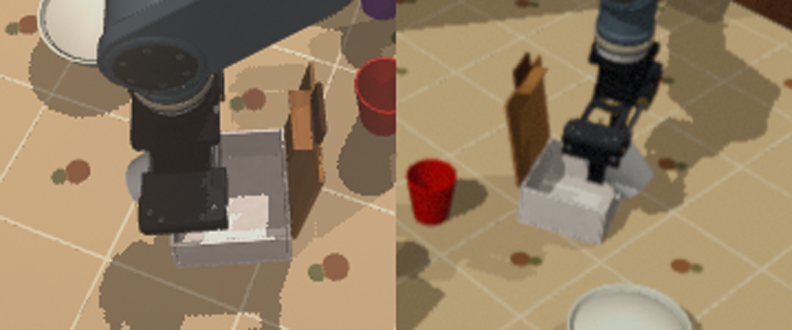

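The cup is tipping about the pads, with its foot outside the bin's front wall. I'll continue.

{"api": "move_arm", "payload": {
  "motion": "-1 -0.03 0 0.02 0;-1 -0.06 0 0.05 0;-1 -0.09 0 0.08 0;-1 -0.12 0 0.11 0;-1 -0.15 0 0.14 0;-1 -0.18 0 0.17 0;-1 -0.18 0 0.19 0;-1 -0.18 0 0.21 0;-1 -0.18 0 0.22 0;-1 -0.18 0 0.22 0;-1 -0.18 0 0.22 0;-1 -0.18 0 0.22 0"
}}

```text
time: 7.25
position: [0.4996, 0.3546, 0.0507]
tool_rot: [0.977, 0.213, 0.0, 0.0]
ft_force: [-1.0, -1.3, 1.0]
grip_width: 0.067
grip_force: 9.0
```

```bash
python3 - <<'E'
from h import *
f=np.array([.91,.415]); c=np.array([.498,.354])
p=snap('side')[0][240:390,200:380]; q=snap('scene')[0][60:210,310:490]
cv2.imwrite('pics/g3.png',cv2.resize(np.hstack([p,q])[:,:,::-1],(792,330),interpolation=2))
to(*c,.05,24.5)
E
```

```text
t=7.3 pos [0.4998 0.3546 0.0509] yaw 24.6 shift [-0.01  -0.001  0.004] turn 0.0006 q6 1.58 F [-2.3  0.1 -0.5] w 0.0669 g 9.0
```

View pics/g3.png

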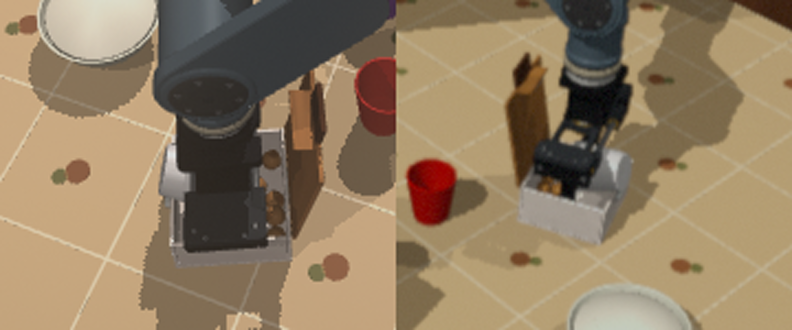

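{"api": "move_arm", "payload": {
  "motion": "-1 0 0 0 0;-1 0 0 0 0;-1 0 0 -0.05 0;-1 0 0 -0.1 0;-1 0 0 -0.15 0;-1 0 0 -0.2 0;-1 0 0 -0.3 0;-1 0 0 -0.4 0;-1 0 0 -0.5 0;-1 0 0 -0.5 0;-1 0 0 -0.5 0"
}}

```text
time: 8.27
position: [0.5002, 0.3551, 0.1526]
tool_rot: [0.977, 0.213, 0.002, -0.001]
ft_force: [-0.1, -1.2, -1.7]
grip_width: 0.067
grip_force: 9.0
```

```bash
python3 - <<'E'
from h import *
p=snap('side')[0][210:390,210:390]; q=snap('scene')[0][30:210,310:490]
r=snap('wrist')[0]
cv2.imwrite('pics/g4.png',np.vstack([cv2.resize(np.hstack([p,q])[:,:,::-1],(600,300),interpolation=2),cv2.resize(r[:,:,::-1],(600,300))]))
to(.56,.16,.15,24.5)
E
```

```text
t=8.4 pos [0.4983 0.3541 0.1496] yaw 24.6 shift [-0.124  1.011 -0.002] turn 0.0006 q6 1.58 F [ 0.1 -0.6 -1.1] w 0.0672 g 9.0
```

View pics/g4.png

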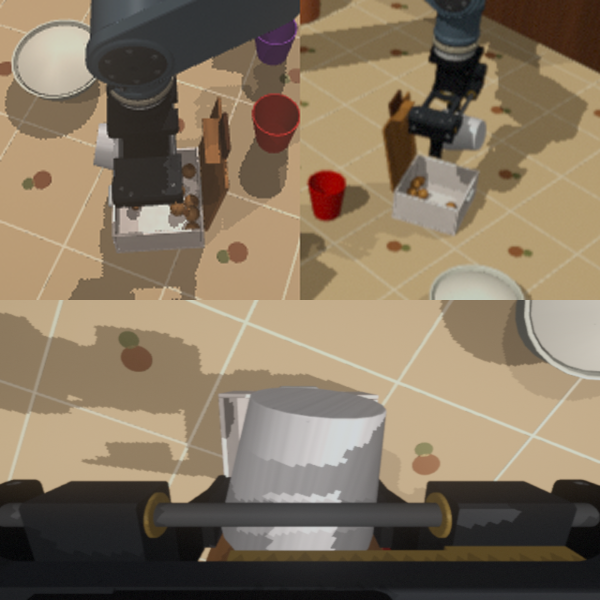

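Cup empty as far as visible; the nuts lie in the bin. I'll move back towards the cup's place, laterally first to clear the cover.

{"api": "move_arm", "payload": {
  "motion": "-1 0.1 0.2 0 0;-1 0.1 0.4 0 0;-1 0.1 0.6 0 0;-1 0.1 0.8 0 0;-1 0 0.95 0 0;-1 -0.15 1 0 0;-1 -0.3 1 0 0;-1 -0.3 1 0 0;-1 -0.3 1 0 0;-1 -0.3 1 0 0"
}}

```text
time: 9.25
position: [0.5282, 0.1478, 0.15]
tool_rot: [0.977, 0.213, -0.0, -0.0]
ft_force: [0.5, -0.4, -0.9]
grip_width: 0.0671
grip_force: 9.0
```

```bash
python3 - <<'E'
from fit import *
snap('side');snap('scene')
to(.525,.14,.045,24.5)
W,p=cloud('scene'); Wb,pb=cloud('side')
# nuts in bin: brown pixels above floor
for n in('scene','side'):
    W,p=cloud(n); hsv=cv2.cvtColor(p,cv2.COLOR_RGB2HSV)
    f=np.array([.91,.415]); l=np.array([.415,-.91]); d=W[:,:,:2]-np.array([.498,.354]); s=d@f; t=d@l
    m=((abs(s)<.056)&(abs(t)<.056)&(hsv[:,:,1]>90)&(W[:,:,2]<.058)).astype(np.uint8); print(n,m.sum())
    k,_,st,c=cv2.connectedComponentsWithStats(m); print(st[1:].tolist())
a=load('scene')['p'][120:175,355:425]; b=load('side')['p'][290:365,265:350]
cv2.imwrite('pics/nuts.png',np.hstack([cv2.resize(a,(390,350),interpolation=2),cv2.resize(b,(390,350),interpolation=2)])[:,:,::-1])
E
```

```text
t=9.3 pos [0.5291 0.1483 0.1503] yaw 24.6 shift [-0.036  0.029  0.527] turn 0.0008 q6 1.21 F [ 0.8  0.7 -0.7] w 0.0673 g 9.0
scene 100
[[377, 136, 10, 13, 91], [398, 151, 5, 3, 9]]
side 380
[[319, 308, 8, 9, 53], [312, 320, 9, 9, 60], [287, 326, 9, 10, 64], [312, 327, 18, 20, 203]]
```

View pics/nuts.png

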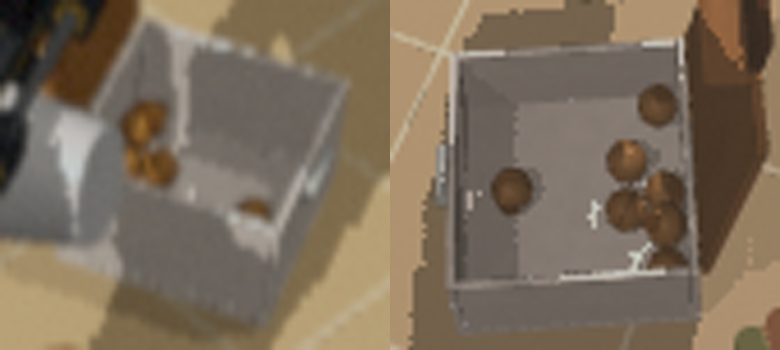

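Seven walnuts visible in the bin (side crop), none elsewhere. Next I'll lower the cup and ease the grip so it swings upright.

{"api": "move_arm", "payload": {
  "motion": "-1 -0.03 0.03 0.1 0;-1 -0.03 0.03 0.2 0;-1 -0.03 0.03 0.3 0;-1 -0.03 0.03 0.4 0;-1 -0.03 0.03 0.45 0;-1 -0.03 0.03 0.45 0;-1 -0.03 0.03 0.45 0"
}}

```text
time: 9.93
position: [0.5253, 0.1402, 0.0602]
tool_rot: [0.977, 0.213, -0.0, -0.0]
ft_force: [-0.2, 0.9, -0.9]
grip_width: 0.0674
grip_force: 9.0
```

{"api": "move_arm", "payload": {
  "motion": "-1 0 0 0 0;-1 0 0 0 0;-1 0 0 0 0;-1 0 0 0 0;-1 0 0 0 0;-1 0 0 0 0",
  "newtons": 3
}}

```text
time: 10.43
position: [0.5251, 0.1398, 0.0609]
tool_rot: [0.977, 0.213, 0.0, 0.0]
ft_force: [-0.5, 0.3, -0.9]
grip_width: 0.067
grip_force: 3.0
```

```bash
cat > cupchk.py <<'E'
from fit import *
def chk(n='wrist'):
    snap(n); W,p=cloud(n); o=robot.get_obs(); M=rot(o['tool_rot']); L=(W-o['position'])@M; L[:,:,2]=-(L[:,:,2])
    z=W[:,:,2]; hsv=cv2.cvtColor(p,cv2.COLOR_RGB2HSV)
    k=(abs(L[:,:,1])<.03)&(L[:,:,0]>.005)&(L[:,:,0]<.13)&(z>.004)&(z<.12)&(hsv[:,:,1]<50)
    for a in np.arange(0,.12,.01):
        q=k&(L[:,:,0]>=a)&(L[:,:,0]<a+.01)
        if q.sum()>5: print('x %.2f z max %.3f med %.3f n %d'%(a,z[q].max(),np.median(z[q]),q.sum()))
    to(.525,.14,.05,24.5)
E
python3 -c "
from cupchk import *
chk()"
```

```text
x 0.00 z max 0.081 med 0.015 n 1051
x 0.01 z max 0.084 med 0.023 n 1430
x 0.02 z max 0.084 med 0.081 n 527
x 0.03 z max 0.084 med 0.081 n 1490
t=10.5 pos [0.5252 0.1398 0.0609] yaw 24.6 shift [-0.001 -0.002  0.054] turn 0.0006 q6 1.20 F [ 0.7  0.5 -1.3] w 0.0667 g 3.0
```

The cup swung upright, with its rim level at z≈0.083. I'll set it down, check inside, and release.

{"api": "move_arm", "payload": {
  "motion": "-1 0 0 0.02 0;-1 0 0 0.04 0;-1 0 0 0.06 0;-1 0 0 0.06 0;-1 0 0 0.06 0;1 0 0 0.06 0;1 0 0 0.06 0;1 0 0 0.06 0;1 0 0 0.06 0;1 0 0 0.06 0;1 0 0 0.06 0"
}}

```text
time: 11.4
position: [0.5247, 0.1398, 0.0485]
tool_rot: [0.977, 0.213, -0.0, -0.0]
ft_force: [-1.3, -0.4, -0.4]
grip_width: 0.0862
grip_force: 0.0
```

{"api": "move_arm", "payload": {
  "motion": "1 0 0 -0.1 0;1 0 0 -0.25 0;1 0 0 -0.45 0;1 0 0 -0.65 0;1 0 0 -0.85 0;1 0 0 -0.85 0;1 0 0 -0.85 0"
}}

```text
time: 11.98
position: [0.5266, 0.14, 0.2214]
tool_rot: [0.977, 0.213, 0.003, 0.001]
ft_force: [-1.0, -0.0, -0.6]
grip_width: 0.087
grip_force: 0.0
```

```bash
python3 - <<'E'
from fit import *
snap('wrist')
W,p=cloud('wrist'); hsv=cv2.cvtColor(p,cv2.COLOR_RGB2HSV)
P=pts(.064,.08,.45,.62,.06,.22,('wrist',)); c=circ(P); print('cup',c,np.percentile(P[:,2],[5,50,95]).round(4))
k=(np.hypot(W[:,:,0]-c[0],W[:,:,1]-c[1])<.026)&(W[:,:,2]<.06)
print('inside z',np.percentile(W[k][:,2],[5,50,95]).round(3),'sat',np.percentile(hsv[k][:,1],[50,90,99]))
to(.527,-.30,.2,87)
E
```

```text
cup [0.5318 0.1422 0.0325] [0.065  0.0712 0.0727]
inside z [0.003 0.004 0.025] sat [12. 16. 24.]
t=12.0 pos [0.5249 0.1398 0.2193] yaw 24.6 shift [-0.907  2.004  0.096] turn -0.3466 q6 1.20 F [ 0.1  0.  -2.2] w 0.0872 g 0.0
```

Cup upright and empty at (0.532, 0.142). On to the cartons.

{"api": "move_arm", "payload": {
  "motion": "1 -0.35 1 0 0;1 -0.35 1 0 0;1 -0.35 1 0 0;1 -0.35 1 0 0;1 -0.35 1 0 0;1 -0.35 1 0 0;1 -0.35 1 0 0"
}}

```text
time: 12.62
position: [0.5436, -0.0735, 0.2163]
tool_rot: [0.978, 0.211, -0.002, -0.001]
ft_force: [-0.3, -0.4, 0.2]
grip_width: 0.0872
grip_force: 0.0
```

```bash
python3 - <<'E'
from fit import *
snap('wrist','wk.png')
P=pts(.014,.022,.50,.72,-.16,0,('wrist',)); print('rim',rect(P),len(P))
P=pts(.0035,.009,.5,.72,-.16,0,('wrist',)); print('floor+base',rect(P),len(P))
to(.56,-.305,.22,-3)
E
```

```text
rim (array([ 0.5864, -0.0881]), array([0.1081, 0.1648]), 86.4) 2964
floor+base (array([ 0.6029, -0.0882]), array([0.1121, 0.1578]), 87.2) 13414
t=12.7 pos [ 0.5432 -0.0716  0.2165] yaw 24.5 shift [-0.407  1.097 -0.021] turn 0.1525 q6 0.81 F [ 0.  -0.7 -0.4] w 0.0871 g 0.0
```

View pics/wk.png

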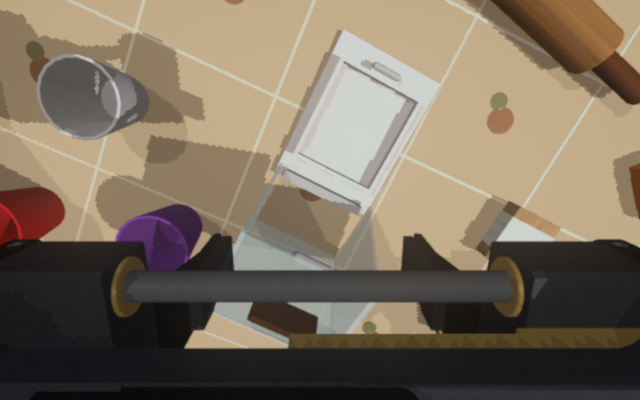

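The wrist view shows the keeper: catch at (383,72), standing area between about (345,64), (414,100), (366,186) and (300,152). I'll turn those corners into positions and move on over carton C.

```bash
python3 - <<'E'
from fit import *
f=load('wrist');K=f['mtx'];Rm=rot(f['att']);c=f['pos']
q=[]
for z,L in((.006,[(345,64),(414,100),(366,186),(300,152)]),(.006,[(345,30),(440,85),(365,213)])):
  for u,v in L:
    r=Rm@np.linalg.inv(K)@[u,v,1]; X=c+r*(z-c[2])/r[2]; q.append(X); print(u,v,X[:2].round(4))
print('inner ctr',np.mean(q[:4],0).round(4))
# rim tops only, robust: points z .016-.02
W,p=cloud('wrist'); a=np.radians(-2.8); ex=np.array([np.cos(a),np.sin(a)]); ey=np.array([-ex[1],ex[0]])
d=W[:,:,:2]-[.603,-.088]; s=d@ex; t=d@ey; z=W[:,:,2]
k=(abs(t)<.025)&(abs(s)<.1)
for lo in np.arange(-.09,.09,.004):
    m=k&(s>=lo)&(s<lo+.004); print('%.3f:%.1f'%(lo,1000*np.nanmedian(z[m])) if m.sum() else '',end=' ')
print()
k=(abs(s-.02)<.025)
for lo in np.arange(-.07,.07,.004):
    m=k&(t>=lo)&(t<lo+.004); print('%.3f:%.1f'%(lo,1000*np.nanmedian(z[m])) if m.sum() else '',end=' ')
E
```

```text
345 64 [ 0.6557 -0.0513]
414 100 [ 0.6538 -0.1304]
366 186 [ 0.5528 -0.1261]
300 152 [ 0.5571 -0.0455]
345 30 [ 0.6835 -0.038 ]
440 85 [ 0.6774 -0.1472]
365 213 [ 0.5246 -0.139 ]
inner ctr [ 0.6049 -0.0883  0.006 ]
-0.090:0.9 -0.086:0.3 -0.082:17.6 -0.078:17.8 -0.074:17.8 -0.070:7.0 -0.066:5.9 -0.062:5.6 -0.058:5.9 -0.054:17.8 -0.050:10.3 -0.046:5.9 -0.042:307.8 -0.038:314.7 -0.034:313.4 -0.030:312.0 -0.026:311.0 -0.022:310.3 -0.018:307.3 -0.014:298.9 -0.010:298.3 -0.006:297.2 -0.002:292.9 0.002:5.8 0.006:5.8 0.010:5.7 0.014:5.9 0.018:5.9 0.022:6.0 0.026:5.8 0.030:5.9 0.034:5.8 0.038:5.8 0.042:5.9 0.046:5.9 0.050:14.9 0.054:17.4 0.058:17.6 0.062:17.2 0.066:5.9 0.070:5.8 0.074:5.8 0.078:0.1 0.082:-0.1 0.086:-0.1 
-0.070:-0.2 -0.066:-0.1 -0.062:0.1 -0.058:5.4 -0.054:5.8 -0.050:281.0 -0.046:19.7 -0.042:289.0 -0.038:297.8 -0.034:299.8 -0.030:297.9 -0.026:296.3 -0.022:294.1 -0.018:291.6 -0.014:5.9 -0.010:5.9 -0.006:5.8 -0.002:5.9 0.002:5.9 0.006:5.9 0.010:5.8 0.014:5.8 0.018:5.9 0.022:5.9 0.026:5.9 0.030:5.8 0.034:5.9 0.038:5.9 0.042:17.7 0.046:6.0 0.050:5.9 0.054:1.1 0.058:-0.2 0.062:-0.1 0.066:-0.1
```

{"api": "move_arm", "payload": {
  "motion": "1 -0.1 0.2 0 0.04;1 -0.2 0.4 0 0.08;1 -0.3 0.6 0 0.12;1 -0.4 0.8 0 0.153;1 -0.42 1 0 0.153;1 -0.42 1 0 0.153;1 -0.42 1 0 0.153;1 -0.42 1 0 0.153;1 -0.42 1 0 0.153"
}}

```text
time: 13.42
position: [0.5509, -0.2846, 0.2176]
tool_rot: [1.0, -0.024, -0.001, -0.001]
ft_force: [0.4, 0.5, 0.3]
grip_width: 0.0869
grip_force: 0.0
```

```bash
python3 - <<'E'
from fit import *
snap('wrist')
for nm,c in dict(A=(.499,-.439),B=(.466,-.299),C=(.5715,-.305)).items():
    P=pts(.019,.03,c[0]-.055,c[0]+.055,c[1]-.055,c[1]+.055,('wrist',))
    if len(P)>50: print(nm,len(P),rect(P),np.median(P[:,2]).round(4))
to(.606,-.307,.015,-3)
E
```

```text
A 3075 (array([ 0.495 , -0.4395]), array([0.0562, 0.0662]), 72.8) 0.024
B 2457 (array([ 0.4634, -0.2991]), array([0.0552, 0.0663]), 31.7) 0.0241
C 3389 (array([ 0.5689, -0.306 ]), array([0.054 , 0.0652]), 87.1) 0.0241
t=13.5 pos [ 0.551  -0.2848  0.2179] yaw -2.8 shift [0.282 0.1   1.014] turn 0.0013 q6 0.96 F [ 0.3 -0.1 -0.1] w 0.0867 g 0.0
```

{"api": "move_arm", "payload": {
  "motion": "1 0.26 0.1 0.2 0;1 0.26 0.1 0.4 0;1 0.26 0.1 0.6 0;1 0.26 0.1 0.8 0;1 0.26 0.1 0.95 0;1 0.26 0.1 1 0;1 0.26 0.1 1 0;1 0.26 0.1 1 0"
}}

```text
time: 14.13
position: [0.6029, -0.3096, 0.0192]
tool_rot: [1.0, -0.025, -0.0, -0.0]
ft_force: [0.1, -0.5, 0.6]
grip_width: 0.0869
grip_force: 0.0
```

{"api": "move_arm", "payload": {
  "motion": "-1 0 0 0 0;-1 0 0 0 0;-1 0 0 0 0;-1 0 0 0 0;-1 0 0 0 0;-1 0 0 0 0;-1 0 0 0 0;-1 0 0 0 0;-1 0 0 0 0;-1 0 0 0 0;-1 0 0 0 0",
  "newtons": 4
}}

```text
time: 15.05
position: [0.6027, -0.3107, 0.0193]
tool_rot: [1.0, -0.026, 0.0, 0.0]
ft_force: [-1.2, 1.0, 6.3]
grip_width: 0.0539
grip_force: 4.0
```

{"api": "move_arm", "payload": {
  "motion": "-1 0 0 -0.1 0;-1 0 0 -0.2 0;-1 0 0 -0.3 0;-1 0 0 -0.4 0;-1 0 0 -0.5 0;-1 0 0 -0.5 0;-1 0 0 -0.5 0;-1 0 0 -0.5 0;-1 0 0 -0.5 0"
}}

```text
time: 15.8
position: [0.6012, -0.3099, 0.1164]
tool_rot: [1.0, -0.026, -0.002, -0.001]
ft_force: [0.2, -0.2, -0.6]
grip_width: 0.0536
grip_force: 4.0
```

```bash
cat > held.py <<'E'
from fit import *
def held(n=('scene','side')):
    """held carton: cartonish points near TCP in tool axes (x along tool x, z up rel TCP)"""
    o=robot.get_obs(); M=rot(o['tool_rot'])
    for c in n:
        snap(c); W,p=cloud(c); L=(W-o['position'])@M; L[:,:,2]*=-1
        hsv=cv2.cvtColor(p,cv2.COLOR_RGB2HSV)
        k=(abs(L[:,:,1])<.032)&(abs(L[:,:,0])<.085)&(L[:,:,2]<.035)&(L[:,:,2]>-.09)&(W[:,:,2]>.008)&(p.max(2)>75)
        Q=L[k]; print(c,len(Q))
        if len(Q)<20: continue
        for a in np.arange(-.09,.03,.01):
            q=Q[(Q[:,2]>=a)&(Q[:,2]<a+.01)]
            if len(q)>3: print('  z %.2f x %.3f..%.3f y %.3f..%.3f n%d'%(a,*np.percentile(q[:,0],[3,97]),*np.percentile(q[:,1],[3,97]),len(q)))
E
python3 -c "
from held import *
held(); to(.6,-.3,.1,-3)"
```

```text
scene 344
  z -0.03 x -0.058..-0.047 y -0.025..0.005 n24
  z -0.02 x -0.028..0.010 y -0.026..0.024 n69
  z -0.01 x -0.024..0.009 y -0.025..0.023 n176
  z -0.00 x -0.010..0.002 y -0.024..0.021 n69
side 328
  z -0.05 x -0.051..-0.039 y -0.030..-0.025 n8
  z -0.04 x -0.059..-0.021 y -0.031..-0.011 n29
  z -0.03 x -0.058..-0.010 y -0.030..0.022 n91
  z -0.02 x -0.048..-0.008 y -0.030..0.025 n93
  z -0.01 x -0.033..-0.011 y -0.029..0.025 n86
  z -0.00 x -0.017..-0.007 y -0.027..0.018 n21
t=15.9 pos [ 0.6015 -0.3101  0.1166] yaw -2.9 shift [-0.01  -0.05   0.083] turn 0.0004 q6 0.98 F [ 1.  -0.2 -1.7] w 0.0542 g 4.0
```

Held and drooping about 30°. I'll ease the grip and jerk upward.

{"api": "move_arm", "payload": {
  "motion": "-1 0 0 0 0;-1 0 0 0 0;-1 0 0 -0.2 0;-1 0 0 -0.4 0;-1 0 0 -0.5 0;-1 0 0 -0.55 0;-1 0 0 -0.57 0;-1 0 0 -0.57 0;-1 0 0 -0.57 0",
  "newtons": 3
}}

```text
time: 16.65
position: [0.6013, -0.3099, 0.2306]
tool_rot: [1.0, -0.026, -0.002, -0.001]
ft_force: [-0.6, -0.5, -0.8]
grip_width: 0.0538
grip_force: 3.0
```

```bash
python3 -c "
from held import *
held(); to(.6035,-.089,.2,-2.8)"
```

```text
scene 403
  z -0.07 x -0.025..-0.018 y -0.020..0.026 n10
  z -0.06 x -0.037..-0.012 y -0.019..0.028 n20
  z -0.05 x -0.025..-0.005 y -0.024..0.028 n24
  z -0.04 x -0.005..0.002 y -0.024..0.027 n17
  z -0.03 x -0.001..0.007 y -0.022..0.028 n22
  z -0.02 x 0.006..0.013 y -0.025..0.028 n47
  z -0.01 x -0.006..0.012 y -0.025..0.024 n209
  z -0.00 x -0.008..0.002 y -0.025..0.022 n52
side 341
  z -0.06 x -0.042..-0.017 y -0.031..0.019 n31
  z -0.05 x -0.041..-0.013 y -0.031..0.023 n62
  z -0.04 x -0.035..-0.005 y -0.031..0.023 n60
  z -0.03 x -0.030..0.001 y -0.031..0.022 n71
  z -0.02 x -0.023..-0.004 y -0.031..0.023 n56
  z -0.01 x -0.017..-0.009 y -0.029..0.021 n41
  z -0.00 x -0.012..-0.004 y -0.021..0.023 n18
t=16.8 pos [ 0.6013 -0.3099  0.23  ] yaw -2.9 shift [-0.045 -1.103  0.153] turn -0.0008 q6 0.98 F [ 0.3 -0.6 -1.2] w 0.0538 g 3.0
```

{"api": "move_arm", "payload": {
  "motion": "-1 0 0 -0.2 0;-1 0 0 -0.4 0;-1 0 0 -0.5 0;-1 0 0 -0.55 0;-1 0 0 -0.57 0;-1 0 0 -0.57 0;-1 0 0 -0.57 0;-1 0 0 -0.57 0"
}}

```text
time: 17.42
position: [0.6014, -0.31, 0.3436]
tool_rot: [1.0, -0.026, -0.002, -0.002]
ft_force: [-0.6, 1.0, -1.5]
grip_width: 0.0537
grip_force: 3.0
```

{"api": "move_arm", "payload": {
  "motion": "-1 0 0 0.02 0;-1 0 0 0.06 0;-1 0 0 0.12 0;-1 0 0 0.18 0;-1 0 0 0.22 0;-1 0 0 0.24 0;-1 0 0 0.24 0;-1 0 0 0.24 0;-1 0 0 0.05 0;-1 0 0 -0.05 0;-1 0 0 -0.08 0;-1 0 0 -0.08 0"
}}

```text
time: 18.42
position: [0.6035, -0.3114, 0.366]
tool_rot: [1.0, -0.026, 0.003, 0.002]
ft_force: [0.2, -0.5, -0.5]
grip_width: 0.0538
grip_force: 3.0
```

```bash
python3 -c "
from held import *
held(); to(.6035,-.089,.2,-2.8)"
```

```text
scene 715
  z -0.07 x -0.018..-0.008 y -0.024..0.027 n46
  z -0.06 x -0.026..-0.004 y -0.024..0.028 n64
  z -0.05 x -0.021..0.001 y -0.024..0.028 n67
  z -0.04 x -0.015..0.006 y -0.023..0.028 n64
  z -0.03 x -0.000..0.010 y -0.026..0.028 n73
  z -0.02 x 0.008..0.013 y -0.024..0.028 n61
  z -0.01 x -0.007..0.013 y -0.026..0.024 n299
  z -0.00 x -0.008..0.002 y -0.027..0.021 n30
  z 0.02 x -0.007..0.012 y -0.027..0.029 n6
side 378
  z -0.07 x -0.035..-0.012 y -0.030..0.014 n18
  z -0.06 x -0.036..-0.008 y -0.031..0.021 n61
  z -0.05 x -0.031..-0.005 y -0.031..0.023 n59
  z -0.04 x -0.028..0.001 y -0.031..0.024 n72
  z -0.03 x -0.023..0.004 y -0.030..0.023 n66
  z -0.02 x -0.019..0.005 y -0.030..0.022 n55
  z -0.01 x -0.014..0.004 y -0.026..0.024 n45
t=18.5 pos [ 0.602  -0.3103  0.3619] yaw -2.9 shift [-0.048 -1.105  0.81 ] turn -0.0007 q6 0.98 F [ 0.5  0.1 -0.2] w 0.0540 g 3.0
```

Now about 24° from vertical. I'll straighten it by pushing its foot against the keeper's rear rim, then place it.

{"api": "move_arm", "payload": {
  "motion": "-1 0 -0.15 0.1 0;-1 0 -0.3 0.2 0;-1 0 -0.5 0.3 0;-1 0 -0.7 0.4 0;-1 0 -0.9 0.5 0;-1 0 -1 0.5 0;-1 0 -1 0.5 0;-1 0 -1 0.5 0;-1 0 -1 0.5 0"
}}

```text
time: 19.27
position: [0.6123, -0.1112, 0.2616]
tool_rot: [1.0, -0.025, -0.001, 0.0]
ft_force: [-0.1, 0.5, -0.5]
grip_width: 0.0537
grip_force: 3.0
```

```bash
cat >> held.py <<'E'
EX=np.array([np.cos(np.radians(-2.8)),np.sin(np.radians(-2.8))]);EY=np.array([-EX[1],EX[0]]);KC=np.array([.6035,-.089])
def kp(s,z,t=0): to(*(KC+EX*s+EY*t),z,-2.8)
E
python3 -c "
from held import *
kp(-.005,.077)"
```

```text
t=19.3 pos [ 0.6123 -0.1112  0.2616] yaw -2.9 shift [-0.073 -0.109  0.923] turn -0.0006 q6 1.26 F [-0.1  0.5 -0.5] w 0.0537 g 3.0
```

{"api": "move_arm", "payload": {
  "motion": "-1 -0.03 -0.05 0.1 0;-1 -0.06 -0.11 0.25 0;-1 -0.07 -0.11 0.4 0;-1 -0.07 -0.11 0.55 0;-1 -0.07 -0.11 0.7 0;-1 -0.07 -0.11 0.8 0;-1 -0.07 -0.11 0.86 0;-1 -0.07 -0.11 0.9 0;-1 -0.07 -0.11 0.92 0;-1 -0.07 -0.11 0.92 0;-1 -0.07 -0.11 0.92 0"
}}

```text
time: 20.18
position: [0.6007, -0.0889, 0.0796]
tool_rot: [1.0, -0.026, 0.001, 0.0]
ft_force: [0.4, -0.1, -0.3]
grip_width: 0.054
grip_force: 3.0
```

```bash
python3 -c "
from held import *
held(('scene',)); kp(-.043,.075)"
```

```text
scene 524
  z -0.08 x -0.066..0.081 y -0.025..0.031 n60
  z -0.07 x -0.055..0.071 y -0.027..0.029 n154
  z -0.06 x -0.028..0.067 y -0.024..0.028 n29
  z -0.05 x -0.026..0.001 y -0.025..0.029 n32
  z -0.04 x -0.020..0.006 y -0.021..0.028 n29
  z -0.03 x -0.016..0.009 y -0.022..0.029 n26
  z -0.02 x 0.008..0.013 y -0.023..0.027 n28
  z -0.01 x -0.007..0.014 y -0.025..0.024 n148
  z -0.00 x -0.006..0.001 y -0.017..0.017 n18
t=20.2 pos [ 0.6008 -0.0888  0.0799] yaw -2.9 shift [-0.202  0.001  0.024] turn -0.0008 q6 1.29 F [ 1.2  0.5 -1.3] w 0.0538 g 3.0
```

{"api": "move_arm", "payload": {
  "motion": "-1 0 0 0.015 0;-1 -0.03 0 0.015 0;-1 -0.06 0 0.015 0;-1 -0.09 0 0.015 0;-1 -0.12 0 0.015 0;-1 -0.14 0 0.015 0;-1 -0.16 0 0.015 0;-1 -0.18 0 0.015 0;-1 -0.2 0 0.015 0;-1 -0.2 0 0.015 0;-1 -0.2 0 0.015 0"
}}

```text
time: 21.15
position: [0.5594, -0.0862, 0.0756]
tool_rot: [1.0, -0.026, -0.0, -0.0]
ft_force: [-0.1, -0.8, 0.1]
grip_width: 0.0537
grip_force: 3.0
```

```bash
python3 -c "
from held import *
held(); kp(.025,.08)"
```

```text
scene 581
  z -0.07 x -0.027..0.075 y -0.027..0.030 n86
  z -0.06 x -0.031..0.024 y -0.025..0.029 n72
  z -0.05 x 0.001..0.023 y -0.025..0.028 n73
  z -0.04 x -0.002..0.022 y -0.025..0.028 n58
  z -0.03 x 0.001..0.020 y -0.023..0.028 n65
  z -0.02 x 0.008..0.019 y -0.024..0.029 n65
  z -0.01 x -0.009..0.017 y -0.025..0.025 n152
  z -0.00 x 0.002..0.015 y -0.019..0.019 n10
side 212
  z -0.07 x -0.008..0.082 y -0.031..0.018 n76
  z -0.06 x -0.007..0.019 y -0.029..0.028 n41
  z -0.05 x -0.006..0.018 y -0.030..0.015 n30
  z -0.04 x -0.007..0.017 y -0.030..0.020 n26
  z -0.03 x -0.009..0.015 y -0.029..0.018 n27
  z -0.02 x -0.010..0.012 y -0.031..0.007 n9
t=21.2 pos [ 0.5597 -0.0862  0.0755] yaw -2.9 shift [ 0.344  0.003 -0.022] turn -0.0007 q6 1.27 F [-0.8  0.1 -0.3] w 0.0537 g 3.0
```

Nearly vertical now. Next I move it to the front slot, press it to the floor and release.

{"api": "move_arm", "payload": {
  "motion": "-1 0 0 -0.02 0;-1 0.06 0 -0.02 0;-1 0.13 0 -0.02 0;-1 0.2 0 -0.02 0;-1 0.27 0 -0.02 0;-1 0.33 0 -0.02 0;-1 0.34 0 -0.02 0;-1 0.34 0 0 0;-1 0.34 0 0.015 0;-1 0.34 0 0.03 0;-1 0.34 0 0.04 0;-1 0.34 0 0.04 0"
}}

```text
time: 22.25
position: [0.6273, -0.0898, 0.0675]
tool_rot: [1.0, -0.026, -0.0, 0.0]
ft_force: [0.8, -0.5, 3.0]
grip_width: 0.0541
grip_force: 3.0
```

```bash
python3 -c "
from held import *
held(); kp(.025,.08)"
```

```text
scene 657
  z -0.06 x -0.030..0.049 y -0.028..0.030 n164
  z -0.05 x 0.004..0.044 y -0.025..0.029 n83
  z -0.04 x 0.001..0.023 y -0.025..0.028 n70
  z -0.03 x 0.003..0.022 y -0.024..0.028 n62
  z -0.02 x 0.012..0.020 y -0.025..0.028 n64
  z -0.01 x 0.010..0.019 y -0.024..0.028 n65
  z -0.00 x -0.007..0.017 y -0.024..0.025 n148
side 276
  z -0.06 x -0.076..0.046 y -0.031..0.026 n133
  z -0.05 x -0.075..0.040 y -0.030..0.026 n56
  z -0.04 x -0.005..0.017 y -0.030..0.014 n26
  z -0.03 x -0.007..0.017 y -0.030..0.027 n30
  z -0.02 x -0.009..0.007 y -0.030..0.019 n18
  z -0.01 x -0.010..-0.008 y -0.014..0.025 n7
  z -0.00 x -0.010..-0.005 y -0.018..-0.007 n6
t=22.4 pos [ 0.6274 -0.0898  0.0675] yaw -2.9 shift [ 0.005  0.002 -0.062] turn -0.0007 q6 1.30 F [-0.3 -0.5  2.2] w 0.0542 g 3.0
```

{"api": "move_arm", "payload": {
  "motion": "1 0 0 0 0;1 0 0 0 0;1 0 0 0 0;1 0 0 0 0;1 0 0 0 0;1 0 0 0 0;1 0 0 -0.1 0;1 0 0 -0.3 0;1 0 0 -0.5 0;1 0 0 -0.7 0;1 0 0 -0.75 0;1 0 0 -0.75 0"
}}

```text
time: 23.35
position: [0.6304, -0.0904, 0.2224]
tool_rot: [1.0, -0.026, 0.005, 0.001]
ft_force: [-0.3, 0.5, -0.8]
grip_width: 0.087
grip_force: 0.0
```

```bash
cat >> held.py <<'E'
def kview():
    """columns of things standing in the keeper, keeper frame"""
    for c in('scene','side'):
        snap(c); W,p=cloud(c); d=W[:,:,:2]-KC; s=d@EX; t=d@EY; z=W[:,:,2]
        k=(s>-.05)&(s<.05)&(abs(t)<.042)&(z>.064)&(z<.085)
        print(c,'tops n',k.sum(),'z',np.percentile(z[k],[5,50,95]).round(4) if k.sum() else '')
        h,_=np.histogram(s[k],np.arange(-.052,.053,.004)); print('  s hist',h.tolist(), 't',np.percentile(t[k],[2,98]).round(3) if k.sum() else '')
E
python3 -c "
from held import *
kview(); to(.4634+.0355*.525,-.2991-.0355*.851,.016,-58.3)"
```

```text
scene tops n 200 z [0.066  0.0704 0.0736]
  s hist [0, 0, 0, 0, 0, 0, 0, 0, 0, 0, 0, 0, 0, 0, 0, 0, 0, 0, 2, 21, 29, 29, 31, 27, 34, 27] t [-0.027  0.024]
side tops n 134 z [0.0653 0.072  0.0747]
  s hist [0, 0, 0, 0, 0, 0, 0, 0, 0, 0, 0, 0, 0, 0, 0, 0, 0, 0, 8, 25, 19, 21, 22, 23, 16, 0] t [-0.023  0.029]
t=23.4 pos [ 0.6271 -0.0894  0.2171] yaw -2.9 shift [-0.662  1.235  1.006] turn 0.3076 q6 1.30 F [ 0.4  0.4 -1. ] w 0.0870 g 0.0
```

First carton stands in the front slot. Next carton B.

{"api": "move_arm", "payload": {
  "motion": "1 0 0.2 0 0.03;1 0 0.4 0 0.07;1 -0.05 0.6 0 0.11;1 -0.15 0.8 0 0.15;1 -0.3 1 0 0.19;1 -0.45 1 0 0.23;1 -0.6 1 0 0.27;1 -0.66 1 0 0.308;1 -0.66 1 0 0.308;1 -0.66 1 0 0.308;1 -0.66 1 0 0.308"
}}

```text
time: 24.37
position: [0.4864, -0.2825, 0.2164]
tool_rot: [0.874, -0.486, -0.0, -0.0]
ft_force: [-0.4, -0.3, 0.9]
grip_width: 0.087
grip_force: 0.0
```

```bash
python3 - <<'E'
from held import *
snap('wrist')
for nm,c in dict(A=(.495,-.4395),B=(.4634,-.2991)).items():
    P=pts(.019,.03,c[0]-.055,c[0]+.055,c[1]-.055,c[1]+.055,('wrist',))
    if len(P)>50: print(nm,len(P),rect(P),np.median(P[:,2]).round(4))
to(.4634+.035*.525,-.2991-.035*.851,.018,-58.3)
E
```

```text
A 4274 (array([ 0.4946, -0.4392]), array([0.0552, 0.0661]), 72.8) 0.0241
B 3320 (array([ 0.4628, -0.2988]), array([0.0542, 0.0662]), 31.9) 0.0241
t=24.4 pos [ 0.4867 -0.2826  0.2167] yaw -58.2 shift [0.184 0.143 0.993] turn 0.0005 q6 1.86 F [-0.2  0.2  0.2] w 0.0867 g 0.0
```

{"api": "move_arm", "payload": {
  "motion": "1 0.1 0.08 0.1 0;1 0.18 0.14 0.3 0;1 0.18 0.14 0.5 0;1 0.18 0.14 0.7 0;1 0.18 0.14 0.85 0;1 0.18 0.14 0.95 0;1 0.18 0.14 1 0;1 0.18 0.14 1 0;1 0.18 0.14 1 0"
}}

```text
time: 25.17
position: [0.4817, -0.328, 0.0174]
tool_rot: [0.873, -0.487, 0.0, 0.0]
ft_force: [0.5, -0.9, -0.4]
grip_width: 0.0872
grip_force: 0.0
```

{"api": "move_arm", "payload": {
  "motion": "-1 0 0 0 0;-1 0 0 0 0;-1 0 0 0 0;-1 0 0 0 0;-1 0 0 0 0;-1 0 0 0 0;-1 0 0 0 0;-1 0 0 0 0;-1 0 0 0 0;-1 0 0 0 0;-1 0 0 0 0",
  "newtons": 3
}}

```text
time: 26.08
position: [0.4809, -0.3282, 0.0179]
tool_rot: [0.873, -0.488, 0.0, 0.0]
ft_force: [-0.5, 0.1, 5.2]
grip_width: 0.0539
grip_force: 3.0
```

{"api": "move_arm", "payload": {
  "motion": "-1 0 0 -0.2 0;-1 0 0 -0.4 0;-1 0 0 -0.55 0;-1 0 0 -0.65 0;-1 0 0 -0.72 0;-1 0 0 -0.76 0;-1 0 0 -0.76 0;-1 0 0 -0.95 0;-1 0 0 -1 0;-1 0 0 -1 0;-1 0 0 -1 0"
}}

```text
time: 27.0
position: [0.4805, -0.3278, 0.2167]
tool_rot: [0.873, -0.488, -0.0, -0.0]
ft_force: [-0.8, 0.1, -0.5]
grip_width: 0.0539
grip_force: 3.0
```

```bash
python3 -c "
from held import *
held(); kp(-.005,.3)"
```

```text
scene 274
  z -0.04 x -0.035..-0.022 y -0.030..-0.026 n4
  z -0.03 x -0.029..-0.015 y -0.029..-0.026 n14
  z -0.02 x -0.028..0.008 y -0.028..0.025 n66
  z -0.01 x -0.025..0.009 y -0.029..0.026 n111
  z -0.00 x -0.012..0.009 y -0.026..0.025 n73
  z 0.01 x -0.007..0.011 y -0.029..0.026 n4
side 450
  z -0.05 x -0.054..-0.053 y -0.000..0.019 n4
  z -0.04 x -0.059..-0.034 y -0.028..0.023 n26
  z -0.03 x -0.065..-0.017 y -0.029..0.025 n42
  z -0.02 x -0.063..-0.022 y -0.029..0.024 n145
  z -0.01 x -0.046..-0.015 y -0.028..0.024 n147
  z -0.00 x -0.024..-0.004 y -0.026..0.024 n86
t=27.1 pos [ 0.4798 -0.3271  0.2155] yaw -58.4 shift [-0.705 -1.13  -0.421] turn -0.3087 q6 1.80 F [-0.4 -0.2 -0.4] w 0.0541 g 3.0
```

{"api": "move_arm", "payload": {
  "motion": "-1 0 0 -0.2 0;-1 0 0 -0.4 0;-1 0 0 -0.55 0;-1 0 0 -0.62 0;-1 0 0 -0.62 0;-1 0 0 -0.58 0;-1 0 0 -0.52 0;-1 0 0 -0.48 0;-1 0 0 -0.68 0;-1 0 0 -0.88 0;-1 0 0 -0.96 0;-1 0 0 -1 0"
}}

```text
time: 28.1
position: [0.4812, -0.3285, 0.418]
tool_rot: [0.873, -0.488, 0.001, 0.0]
ft_force: [-0.2, 0.0, -0.8]
grip_width: 0.0539
grip_force: 3.0
```

{"api": "move_arm", "payload": {
  "motion": "-1 0 0 0.04 0;-1 0 0 0.1 0;-1 0 0 0.16 0;-1 0 0 0.22 0;-1 0 0 0.28 0;-1 0 0 0.34 0;-1 0 0 0.38 0;-1 0 0 0.4 0;-1 0 0 0.2 0;-1 0 0 0 0;-1 0 0 -0.08 0;-1 0 0 -0.1 0"
}}

```text
time: 29.1
position: [0.4818, -0.329, 0.441]
tool_rot: [0.873, -0.488, 0.004, 0.001]
ft_force: [0.5, -0.6, 0.7]
grip_width: 0.0541
grip_force: 3.0
```

```bash
python3 -c "
from held import *
held(); kp(-.005,.3)"
```

```text
scene 485
  z -0.06 x -0.042..-0.028 y -0.029..-0.026 n10
  z -0.05 x -0.046..-0.018 y -0.029..-0.002 n40
  z -0.04 x -0.043..-0.009 y -0.029..-0.003 n49
  z -0.03 x -0.033..0.003 y -0.029..0.017 n55
  z -0.02 x -0.025..0.011 y -0.029..0.023 n58
  z -0.01 x -0.003..0.011 y -0.022..0.027 n184
  z -0.00 x -0.008..0.002 y -0.017..0.025 n76
  z 0.01 x -0.008..0.010 y -0.028..0.026 n4
  z 0.02 x -0.009..0.013 y -0.030..0.028 n6
side 620
  z -0.06 x -0.041..-0.035 y -0.028..-0.002 n7
  z -0.05 x -0.055..-0.024 y -0.029..0.022 n40
  z -0.04 x -0.053..-0.024 y -0.029..0.024 n130
  z -0.03 x -0.044..-0.014 y -0.029..0.025 n138
  z -0.02 x -0.034..-0.012 y -0.029..0.025 n133
  z -0.01 x -0.024..-0.009 y -0.028..0.025 n130
  z -0.00 x -0.015..-0.007 y -0.024..0.023 n42
t=29.2 pos [ 0.4806 -0.3279  0.4371] yaw -58.4 shift [-0.709 -1.129  0.686] turn -0.3087 q6 1.80 F [ 0.   0.2 -0.9] w 0.0538 g 3.0
```

{"api": "move_arm", "payload": {
  "motion": "-1 0 0 0.06 0;-1 0 0 0.14 0;-1 0 0 0.24 0;-1 0 0 0.34 0;-1 0 0 0.42 0;-1 0 0 0.5 0;-1 0 0 0.54 0;-1 0 0 0.55 0;-1 0 0 0.35 0;-1 0 0 0.15 0;-1 0 0 0.05 0;-1 0 0 0.02 0"
}}

```text
time: 30.2
position: [0.4821, -0.3292, 0.4386]
tool_rot: [0.873, -0.488, 0.005, 0.001]
ft_force: [0.5, 0.0, 0.1]
grip_width: 0.054
grip_force: 3.0
```

{"api": "move_arm", "payload": {
  "motion": "-1 0 0 0.06 0;-1 0 0 0.14 0;-1 0 0 0.24 0;-1 0 0 0.34 0;-1 0 0 0.42 0;-1 0 0 0.5 0;-1 0 0 0.54 0;-1 0 0 0.55 0;-1 0 0 0.35 0;-1 0 0 0.15 0;-1 0 0 0.05 0;-1 0 0 0.02 0"
}}

```text
time: 31.2
position: [0.4822, -0.3294, 0.4353]
tool_rot: [0.873, -0.488, 0.005, 0.001]
ft_force: [-0.3, -1.3, -0.2]
grip_width: 0.0539
grip_force: 3.0
```

{"api": "move_arm", "payload": {
  "motion": "-1 0 0 0.06 0;-1 0 0 0.14 0;-1 0 0 0.24 0;-1 0 0 0.34 0;-1 0 0 0.42 0;-1 0 0 0.5 0;-1 0 0 0.54 0;-1 0 0 0.55 0;-1 0 0 0.35 0;-1 0 0 0.15 0;-1 0 0 0.05 0;-1 0 0 0.02 0"
}}

```text
time: 32.2
position: [0.4823, -0.3295, 0.4314]
tool_rot: [0.873, -0.488, 0.005, 0.002]
ft_force: [0.6, -0.3, -0.1]
grip_width: 0.0544
grip_force: 3.0
```

```bash
python3 -c "
from held import *
held(); kp(-.005,.3)"
```

```text
scene 603
  z -0.07 x -0.029..-0.023 y -0.027..0.014 n10
  z -0.06 x -0.041..-0.016 y -0.029..0.021 n44
  z -0.05 x -0.040..-0.010 y -0.029..0.021 n64
  z -0.04 x -0.032..-0.002 y -0.029..0.021 n64
  z -0.03 x -0.025..0.005 y -0.030..0.020 n75
  z -0.02 x -0.012..0.012 y -0.029..0.025 n55
  z -0.01 x -0.004..0.012 y -0.023..0.026 n214
  z -0.00 x -0.008..0.003 y -0.018..0.025 n62
  z 0.01 x -0.009..0.009 y -0.022..0.026 n5
  z 0.02 x -0.009..0.011 y -0.029..0.027 n7
side 616
  z -0.06 x -0.046..-0.020 y -0.029..0.022 n12
  z -0.05 x -0.048..-0.026 y -0.029..0.023 n105
  z -0.04 x -0.042..-0.013 y -0.029..0.023 n118
  z -0.03 x -0.036..-0.010 y -0.028..0.024 n122
  z -0.02 x -0.029..-0.015 y -0.029..0.025 n117
  z -0.01 x -0.021..-0.009 y -0.025..0.024 n102
  z -0.00 x -0.015..-0.008 y -0.026..0.021 n37
t=32.3 pos [ 0.4811 -0.3283  0.4274] yaw -58.4 shift [-0.715 -1.127  0.635] turn -0.3087 q6 1.80 F [ 0.8  0.  -0.9] w 0.0538 g 3.0
```

{"api": "move_arm", "payload": {
  "motion": "-1 -0.2 0 0 0;-1 -0.4 0 0 0;-1 -0.5 0 0 0;-1 -0.56 0 0 0;-1 -0.6 0 0 0;-1 -0.6 0 0 0;-1 -0.54 0 0 0;-1 -0.46 0 0 0;-1 -0.38 0 0 0;-1 -0.3 0 0 0;-1 -0.25 0 0 0;-1 -0.25 0 0 0"
}}

```text
time: 33.3
position: [0.4561, -0.2889, 0.4243]
tool_rot: [0.873, -0.489, 0.0, 0.0]
ft_force: [-0.2, 0.4, -0.4]
grip_width: 0.0537
grip_force: 3.0
```

{"api": "move_arm", "payload": {
  "motion": "-1 -0.2 0 0 0;-1 -0.4 0 0 0;-1 -0.46 0 0 0;-1 -0.5 0 0 0;-1 -0.5 0 0 0;-1 -0.44 0 0 0;-1 -0.36 0 0 0;-1 -0.3 0 0 0;-1 -0.25 0 0 0;-1 -0.25 0 0 0"
}}

```text
time: 34.13
position: [0.4298, -0.2459, 0.4248]
tool_rot: [0.873, -0.488, 0.0, 0.0]
ft_force: [-0.0, -0.6, -0.7]
grip_width: 0.0539
grip_force: 3.0
```

```bash
python3 -c "
from held import *
held(); kp(-.005,.3)"
```

```text
scene 662
  z -0.07 x -0.014..-0.009 y -0.025..0.025 n28
  z -0.06 x -0.026..-0.004 y -0.029..0.024 n65
  z -0.05 x -0.026..-0.000 y -0.029..0.023 n73
  z -0.04 x -0.023..0.004 y -0.029..0.024 n91
  z -0.03 x -0.018..0.009 y -0.029..0.022 n79
  z -0.02 x 0.004..0.013 y -0.029..0.025 n67
  z -0.01 x -0.005..0.014 y -0.023..0.026 n207
  z -0.00 x -0.009..0.006 y -0.023..0.025 n41
  z 0.01 x -0.008..0.011 y -0.028..0.027 n6
  z 0.02 x -0.008..-0.005 y 0.025..0.027 n4
side 694
  z -0.06 x -0.038..-0.024 y -0.028..0.024 n70
  z -0.05 x -0.037..-0.015 y -0.029..0.024 n110
  z -0.04 x -0.032..-0.008 y -0.029..0.024 n118
  z -0.03 x -0.027..0.002 y -0.028..0.025 n116
  z -0.02 x -0.024..-0.011 y -0.029..0.025 n118
  z -0.01 x -0.019..0.005 y -0.027..0.023 n117
  z -0.00 x -0.016..-0.006 y -0.025..0.022 n44
t=34.2 pos [ 0.4285 -0.2436  0.4249] yaw -58.4 shift [-0.213 -1.13   0.624] turn -0.309 q6 1.85 F [-0.2 -0.3  0.7] w 0.0540 g 3.0
```

{"api": "move_arm", "payload": {
  "motion": "-1 -0.05 -0.1 0.1 -0.03;-1 -0.1 -0.25 0.2 -0.07;-1 -0.15 -0.4 0.3 -0.11;-1 -0.2 -0.6 0.4 -0.15;-1 -0.21 -0.8 0.5 -0.19;-1 -0.21 -0.9 0.6 -0.23;-1 -0.21 -1 0.62 -0.27;-1 -0.21 -1 0.62 -0.309;-1 -0.21 -1 0.62 -0.309;-1 -0.21 -1 0.62 -0.309;-1 -0.21 -1 0.62 -0.309"
}}

```text
time: 35.15
position: [0.5762, -0.1024, 0.302]
tool_rot: [1.0, -0.026, 0.0, 0.0]
ft_force: [-0.4, 0.4, -0.6]
grip_width: 0.0542
grip_force: 3.0
```

```bash
python3 -c "
from held import *
kp(-.02,.15)"
```

```text
t=35.1 pos [ 0.5762 -0.1024  0.302 ] yaw -2.9 shift [ 0.033 -0.074  0.76 ] turn -0.0007 q6 1.26 F [-0.4  0.4 -0.6] w 0.0542 g 3.0
```

{"api": "move_arm", "payload": {
  "motion": "-1 0.08 -0.03 0 0;-1 0.18 -0.07 0 0;-1 0.28 -0.07 0 0;-1 0.36 -0.07 0 0;-1 0.4 -0.07 0 0;-1 0.4 -0.07 0 0;-1 0.2 -0.07 0 0;-1 0.02 -0.07 0 0;-1 0 -0.07 0 0;-1 -0.02 -0.07 0 0;-1 -0.02 -0.07 0 0"
}}

```text
time: 36.07
position: [0.5722, -0.0883, 0.3025]
tool_rot: [1.0, -0.025, 0.001, 0.0]
ft_force: [-1.0, -0.1, -0.3]
grip_width: 0.0538
grip_force: 3.0
```

```bash
python3 -c "
from held import *
held(('scene',)); kp(-.01,.077)"
```

```text
scene 567
  z -0.07 x -0.020..-0.001 y -0.022..0.028 n38
  z -0.06 x -0.021..0.002 y -0.023..0.028 n56
  z -0.05 x -0.021..0.005 y -0.025..0.028 n69
  z -0.04 x -0.015..0.007 y -0.024..0.029 n60
  z -0.03 x -0.013..0.011 y -0.023..0.029 n61
  z -0.02 x 0.007..0.013 y -0.025..0.028 n55
  z -0.01 x -0.008..0.014 y -0.025..0.023 n192
  z -0.00 x -0.010..0.011 y -0.028..0.028 n25
  z 0.02 x -0.009..0.011 y -0.028..0.029 n5
t=36.1 pos [ 0.5734 -0.0885  0.3026] yaw -2.8 shift [ 0.098 -0.006  1.128] turn -0.0001 q6 1.27 F [-0.1 -0.7 -0. ] w 0.0540 g 3.0
```

{"api": "move_arm", "payload": {
  "motion": "-1 0.05 0 0.1 0;-1 0.1 0 0.25 0;-1 0.1 0 0.45 0;-1 0.1 0 0.65 0;-1 0.1 0 0.8 0;-1 0.1 0 0.9 0;-1 0.1 0 0.96 0;-1 0.1 0 1 0;-1 0.1 0 1 0;-1 0.1 0 1 0"
}}

```text
time: 36.95
position: [0.5944, -0.0894, 0.1023]
tool_rot: [1.0, -0.024, 0.001, 0.0]
ft_force: [0.6, -0.5, -0.7]
grip_width: 0.0541
grip_force: 3.0
```

{"api": "move_arm", "payload": {
  "motion": "-1 0 0 0.04 0;-1 0 0 0.08 0;-1 0 0 0.12 0;-1 -0.03 0 0.12 0;-1 -0.06 0 0.12 0;-1 -0.08 0 0.12 0;-1 -0.1 0 0.12 0;-1 -0.12 0 0.12 0;-1 -0.14 0 0.12 0;-1 -0.155 0 0.12 0;-1 -0.155 0 0.12 0;-1 -0.155 0 0.12 0"
}}

```text
time: 37.95
position: [0.5619, -0.0875, 0.0776]
tool_rot: [1.0, -0.024, -0.0, -0.0]
ft_force: [-0.5, 0.3, -0.2]
grip_width: 0.0542
grip_force: 3.0
```

```bash
python3 -c "
from held import *
held(); kp(-.005,.085)"
```

```text
scene 751
  z -0.07 x -0.034..0.079 y -0.019..0.031 n84
  z -0.06 x -0.032..0.081 y -0.024..0.029 n77
  z -0.05 x -0.001..0.076 y -0.023..0.028 n73
  z -0.04 x -0.002..0.080 y -0.025..0.029 n72
  z -0.03 x 0.008..0.080 y -0.024..0.028 n75
  z -0.02 x 0.010..0.083 y -0.026..0.028 n76
  z -0.01 x -0.008..0.084 y -0.024..0.026 n272
  z -0.00 x 0.004..0.017 y -0.023..0.024 n21
side 381
  z -0.07 x -0.012..0.080 y -0.031..0.022 n105
  z -0.06 x -0.010..0.082 y -0.030..0.025 n70
  z -0.05 x -0.007..0.083 y -0.031..0.002 n47
  z -0.04 x -0.009..0.080 y -0.030..0.019 n51
  z -0.03 x -0.010..0.081 y -0.030..0.013 n46
  z -0.02 x -0.010..0.084 y -0.031..0.014 n30
  z -0.01 x -0.010..0.084 y -0.030..-0.001 n32
t=38.0 pos [ 0.5622 -0.0875  0.0775] yaw -2.8 shift [ 0.182 -0.002 -0.037] turn 0.0003 q6 1.27 F [-0.5  0.5 -0.5] w 0.0537 g 3.0
```

{"api": "move_arm", "payload": {
  "motion": "-1 0 0 -0.015 0;-1 0.04 0 -0.015 0;-1 0.08 0 -0.015 0;-1 0.12 0 -0.015 0;-1 0.16 0 -0.015 0;-1 0.19 0 -0.015 0;-1 0.19 0 0 0;-1 0.19 0 0.015 0;-1 0.19 0 0.03 0;-1 0.19 0 0.04 0;-1 0.19 0 0.048 0;-1 0.19 0 0.048 0"
}}

```text
time: 39.05
position: [0.6002, -0.0893, 0.068]
tool_rot: [1.0, -0.024, 0.0, -0.0]
ft_force: [0.4, -0.1, 1.3]
grip_width: 0.0543
grip_force: 3.0
```

{"api": "move_arm", "payload": {
  "motion": "1 0 0 0 0;1 0 0 0 0;1 0 0 0 0;1 0 0 0 0;1 0 0 0 0;1 0 0 0 0;1 0 0 -0.1 0;1 0 0 -0.3 0;1 0 0 -0.5 0;1 0 0 -0.7 0;1 0 0 -0.75 0;1 0 0 -0.75 0"
}}

```text
time: 40.05
position: [0.6027, -0.0901, 0.2225]
tool_rot: [1.0, -0.024, 0.005, 0.001]
ft_force: [-0.1, 0.2, 0.3]
grip_width: 0.087
grip_force: 0.0
```

```bash
python3 -c "
from held import *
kview(); a=np.radians(-17.2); to(.4946+.0355*np.cos(a),-.4392+.0355*np.sin(a),.018,-17.2)"
```

```text
scene tops n 394 z [0.0657 0.0703 0.0738]
  s hist [0, 0, 0, 0, 0, 0, 0, 0, 0, 0, 0, 15, 30, 21, 34, 27, 28, 39, 2, 22, 29, 27, 33, 26, 35, 26] t [-0.028  0.025]
side tops n 268 z [0.0656 0.0716 0.0749]
  s hist [0, 0, 0, 0, 0, 0, 0, 0, 0, 0, 3, 29, 18, 22, 23, 19, 17, 2, 15, 24, 22, 19, 21, 17, 17, 0] t [-0.024  0.029]
t=40.1 pos [ 0.5995 -0.0891  0.2175] yaw -2.8 shift [-0.267  1.818  0.997] turn 0.0803 q6 1.29 F [-0.3 -0.   0.3] w 0.0866 g 0.0
```

Second carton stands too. Now carton A.

{"api": "move_arm", "payload": {
  "motion": "1 0 0.2 0 0;1 -0.05 0.4 0 0.04;1 -0.1 0.6 0 0.08;1 -0.12 0.8 0 0.08;1 -0.13 0.9 0 0.08;1 -0.13 0.9 0 0.08;1 -0.13 0.9 0 0.08"
}}

```text
time: 40.73
position: [0.5638, -0.2682, 0.2149]
tool_rot: [0.989, -0.151, -0.003, -0.002]
ft_force: [0.3, 0.0, -0.4]
grip_width: 0.0875
grip_force: 0.0
```

```bash
python3 -c "
from held import *
a=np.radians(-17.2); to(.4946+.0355*np.cos(a),-.4392+.0355*np.sin(a),.018,-17.2)"
```

```text
t=40.7 pos [ 0.5638 -0.2682  0.2149] yaw -17.3 shift [0.107 0.921 0.982] turn -0.0006 q6 1.25 F [ 0.3  0.  -0.4] w 0.0875 g 0.0
```

{"api": "move_arm", "payload": {
  "motion": "1 0.05 0.2 0 0;1 0.1 0.45 0 0;1 0.11 0.7 0 0;1 0.11 0.9 0 0;1 0.11 0.92 0.1 0;1 0.11 0.92 0.3 0;1 0.11 0.92 0.5 0;1 0.11 0.92 0.7 0;1 0.11 0.92 0.88 0;1 0.11 0.92 0.97 0;1 0.11 0.92 0.98 0;1 0.11 0.92 0.98 0"
}}

```text
time: 41.73
position: [0.5318, -0.447, 0.0192]
tool_rot: [0.989, -0.148, -0.002, -0.002]
ft_force: [0.5, 0.3, 0.6]
grip_width: 0.0871
grip_force: 0.0
```

{"api": "move_arm", "payload": {
  "motion": "-1 0 0 0 0;-1 0 0 0 0;-1 0 0 0 0;-1 0 0 0 0;-1 0 0 0 0;-1 0 0 0 0;-1 0 0 0 0;-1 0 0 0 0;-1 0 0 0 0;-1 0 0 0 0;-1 0 0 0 0"
}}

```text
time: 42.65
position: [0.5326, -0.4506, 0.0226]
tool_rot: [0.989, -0.149, 0.0, 0.0]
ft_force: [0.1, -0.2, 5.1]
grip_width: 0.0539
grip_force: 3.0
```

{"api": "move_arm", "payload": {
  "motion": "-1 0 0 -0.2 0;-1 0 0 -0.4 0;-1 0 0 -0.6 0;-1 0 0 -0.75 0;-1 0 0 -0.85 0;-1 0 0 -0.92 0;-1 0 0 -0.96 0;-1 0 0 -1 0;-1 0 0 -1 0;-1 0 0 -1 0"
}}

```text
time: 43.48
position: [0.532, -0.4498, 0.2209]
tool_rot: [0.989, -0.149, -0.001, -0.001]
ft_force: [-0.5, 0.3, -0.9]
grip_width: 0.0538
grip_force: 3.0
```

{"api": "move_arm", "payload": {
  "motion": "-1 0 0 -0.2 0;-1 0 0 -0.4 0;-1 0 0 -0.55 0;-1 0 0 -0.62 0;-1 0 0 -0.62 0;-1 0 0 -0.58 0;-1 0 0 -0.52 0;-1 0 0 -0.48 0;-1 0 0 -0.68 0;-1 0 0 -0.88 0;-1 0 0 -0.96 0;-1 0 0 -1 0"
}}

```text
time: 44.48
position: [0.5328, -0.4506, 0.4228]
tool_rot: [0.989, -0.149, 0.001, 0.001]
ft_force: [0.2, -1.2, -0.4]
grip_width: 0.0541
grip_force: 3.0
```

{"api": "move_arm", "payload": {
  "motion": "-1 0 0 0.06 0;-1 0 0 0.14 0;-1 0 0 0.24 0;-1 0 0 0.34 0;-1 0 0 0.42 0;-1 0 0 0.5 0;-1 0 0 0.54 0;-1 0 0 0.55 0;-1 0 0 0.35 0;-1 0 0 0.15 0;-1 0 0 0.05 0;-1 0 0 0.02 0"
}}

```text
time: 45.48
position: [0.5336, -0.4515, 0.4237]
tool_rot: [0.989, -0.149, 0.004, 0.003]
ft_force: [0.4, -0.2, 0.0]
grip_width: 0.0539
grip_force: 3.0
```

{"api": "move_arm", "payload": {
  "motion": "-1 0 0 0.06 0;-1 0 0 0.14 0;-1 0 0 0.24 0;-1 0 0 0.34 0;-1 0 0 0.42 0;-1 0 0 0.5 0;-1 0 0 0.54 0;-1 0 0 0.55 0;-1 0 0 0.35 0;-1 0 0 0.15 0;-1 0 0 0.05 0;-1 0 0 0.02 0"
}}

```text
time: 46.48
position: [0.5337, -0.4516, 0.4206]
tool_rot: [0.989, -0.149, 0.004, 0.004]
ft_force: [-0.2, -0.6, 0.8]
grip_width: 0.054
grip_force: 3.0
```

```bash
python3 -c "
from held import *
held(); kp(-.015,.3)"
```

```text
scene 1224
  z -0.08 x 0.008..0.014 y -0.026..0.025 n43
  z -0.07 x 0.010..0.016 y -0.026..0.026 n124
  z -0.06 x 0.008..0.016 y -0.027..0.025 n142
  z -0.05 x 0.011..0.016 y -0.027..0.026 n137
  z -0.04 x 0.010..0.016 y -0.027..0.026 n146
  z -0.03 x 0.010..0.015 y -0.026..0.026 n147
  z -0.02 x 0.009..0.015 y -0.026..0.025 n157
  z -0.01 x -0.010..0.014 y -0.024..0.025 n310
  z -0.00 x -0.006..-0.001 y 0.027..0.027 n5
  z 0.02 x 0.001..0.011 y -0.028..0.022 n4
side 298
  z -0.08 x -0.009..0.002 y -0.030..-0.025 n4
  z -0.07 x -0.013..0.010 y -0.031..0.022 n26
  z -0.06 x -0.014..0.009 y -0.031..0.019 n50
  z -0.05 x -0.014..0.008 y -0.030..0.023 n57
  z -0.04 x -0.014..0.010 y -0.032..0.021 n57
  z -0.03 x -0.014..0.011 y -0.030..0.023 n57
  z -0.01 x -0.013..0.009 y -0.022..0.022 n44
t=46.6 pos [ 0.5327 -0.4505  0.4159] yaw -17.1 shift [-0.269 -1.814  0.575] turn -0.0797 q6 1.01 F [-0.7  0.  -1.6] w 0.0536 g 3.0
```

Carton A swung fully vertical. I'll carry it gently to the rear slot.

{"api": "move_arm", "payload": {
  "motion": "-1 0 -0.03 0 0;-1 0 -0.09 0 -0.01;-1 -0.02 -0.18 0 -0.02;-1 -0.04 -0.28 0 -0.04;-1 -0.06 -0.38 0 -0.06;-1 -0.08 -0.48 0 -0.08;-1 -0.1 -0.58 0 -0.08;-1 -0.11 -0.68 0 -0.08;-1 -0.12 -0.77 0 -0.08;-1 -0.13 -0.84 0 -0.08;-1 -0.13 -0.88 0 -0.08;-1 -0.13 -0.9 0 -0.08",
  "newtons": 4
}}

```text
time: 47.58
position: [0.5607, -0.2686, 0.413]
tool_rot: [1.0, -0.023, -0.001, -0.001]
ft_force: [0.1, 0.0, 0.2]
grip_width: 0.0541
grip_force: 4.0
```

```bash
python3 -c "
from held import *
kp(-.03,.25)"
```

```text
t=47.6 pos [ 0.5607 -0.2686  0.413 ] yaw -2.6 shift [ 0.024 -0.906  0.816] turn 0.001 q6 0.99 F [0.1 0.  0.2] w 0.0541 g 4.0
```

{"api": "move_arm", "payload": {
  "motion": "-1 0 -0.03 0.03 0;-1 0 -0.09 0.08 0;-1 0.02 -0.18 0.16 0;-1 0.02 -0.28 0.25 0;-1 0.02 -0.38 0.35 0;-1 0.02 -0.48 0.45 0;-1 0.02 -0.58 0.55 0;-1 0.02 -0.68 0.65 0;-1 0.02 -0.78 0.73 0;-1 0.02 -0.86 0.79 0;-1 0.02 -0.9 0.81 0;-1 0.02 -0.9 0.81 0"
}}

```text
time: 48.58
position: [0.5722, -0.0895, 0.2503]
tool_rot: [1.0, -0.023, -0.002, -0.001]
ft_force: [0.2, 0.1, -1.0]
grip_width: 0.0539
grip_force: 4.0
```

```bash
python3 -c "
from held import *
held(); kp(-.031,.085)"
```

```text
scene 635
  z -0.08 x -0.007..0.014 y -0.020..0.028 n26
  z -0.07 x -0.007..0.016 y -0.023..0.029 n66
  z -0.06 x -0.008..0.015 y -0.024..0.028 n75
  z -0.05 x -0.009..0.015 y -0.023..0.029 n81
  z -0.04 x -0.007..0.015 y -0.024..0.029 n76
  z -0.03 x -0.002..0.015 y -0.024..0.029 n77
  z -0.02 x -0.005..0.014 y -0.026..0.028 n81
  z -0.01 x -0.010..0.013 y -0.024..0.024 n147
side 278
  z -0.07 x -0.011..0.012 y -0.028..0.022 n35
  z -0.06 x -0.012..0.011 y -0.028..0.026 n40
  z -0.05 x -0.012..0.010 y -0.027..0.025 n43
  z -0.04 x -0.012..0.010 y -0.029..0.022 n43
  z -0.03 x -0.012..0.011 y -0.028..0.024 n45
  z -0.02 x -0.013..0.010 y -0.028..0.023 n26
  z -0.01 x -0.012..-0.001 y -0.025..0.026 n43
t=48.7 pos [ 0.5738 -0.0918  0.2523] yaw -2.7 shift [-0.008 -0.022  0.837] turn 0.0003 q6 1.27 F [ 0.1  0.3 -1.1] w 0.0539 g 4.0
```

{"api": "move_arm", "payload": {
  "motion": "-1 0 -0.01 0.06 0;-1 0 -0.02 0.16 0;-1 0 -0.02 0.28 0;-1 0 -0.02 0.42 0;-1 0 -0.02 0.55 0;-1 0 -0.02 0.67 0;-1 0 -0.02 0.76 0;-1 0 -0.02 0.82 0;-1 0 -0.02 0.85 0;-1 0 -0.02 0.865 0;-1 0 -0.02 0.877 0;-1 0 -0.02 0.877 0"
}}

```text
time: 49.68
position: [0.5749, -0.0882, 0.0778]
tool_rot: [1.0, -0.024, 0.002, 0.001]
ft_force: [-0.0, 0.1, -0.7]
grip_width: 0.0538
grip_force: 4.0
```

```bash
python3 -c "
from held import *
held(('scene',)); kp(-.031,.085)"
```

```text
scene 1188
  z -0.07 x -0.046..0.084 y -0.026..0.030 n144
  z -0.06 x -0.042..0.080 y -0.023..0.029 n100
  z -0.05 x -0.004..0.079 y -0.024..0.029 n89
  z -0.04 x -0.007..0.079 y -0.021..0.028 n89
  z -0.03 x 0.003..0.079 y -0.024..0.029 n102
  z -0.02 x 0.001..0.078 y -0.026..0.028 n184
  z -0.01 x -0.008..0.077 y -0.025..0.026 n479
t=49.7 pos [ 0.5746 -0.0877  0.0778] yaw -2.8 shift [-0.01  -0.001 -0.036] turn 0.0001 q6 1.28 F [0.1 0.  1.5] w 0.0539 g 4.0
```

{"api": "move_arm", "payload": {
  "motion": "-1 0 0 0.008 0;-1 0 0 0.014 0;-1 0 0 0.014 0;1 0 0 0.014 0;1 0 0 0.014 0;1 0 0 0.014 0;1 0 0 0.014 0;1 0 0 0.014 0;1 0 0 0.014 0;1 0 0 -0.1 0;1 0 0 -0.3 0;1 0 0 -0.5 0"
}}

```text
time: 50.73
position: [0.5719, -0.0864, 0.176]
tool_rot: [1.0, -0.024, -0.002, -0.001]
ft_force: [1.1, 0.5, 0.4]
grip_width: 0.0868
grip_force: 0.0
```

{"api": "move_arm", "payload": {
  "motion": "1 0 0 -0.2 0;1 0.1 0 -0.3 0;1 0.2 0 -0.3 0;1 0.2 0 -0.3 0"
}}

```text
time: 51.07
position: [0.6179, -0.0898, 0.2394]
tool_rot: [1.0, -0.024, 0.005, 0.001]
ft_force: [1.0, 0.1, 0.7]
grip_width: 0.0872
grip_force: 0.0
```

```bash
python3 - <<'E'
from held import *
kview()
for n in('scene','side'):
    W,p=cloud(n); z=W[:,:,2]
    # cover and hood in hinge frames
    for nm,c,ang in(('bin',np.array([.498,.354]),24.5),('keeper',KC-EX*.0015,-2.8)):
        ex=np.array([np.cos(np.radians(ang)),np.sin(np.radians(ang))]); ey=np.array([-ex[1],ex[0]])
        d=W[:,:,:2]-c; s=d@ex; t=d@ey
        k=(abs(t)<.065)&(s<-.055)&(s>-.18)&(z>.07)&(z<.24)
        if k.sum()<30: continue
        for a in np.arange(.08,.23,.02):
            m=k&(z>=a)&(z<a+.02)
            if m.sum()>5: print(n,nm,'z %.2f s %.3f..%.3f t %.3f..%.3f n%d'%(a,*np.percentile(s[m],[2,98]),*np.percentile(t[m],[2,98]),m.sum()))
P=pts(.066,.078,.45,.62,.06,.22); print('cup',circ(P),len(P))
to(.6,0,.3,-3)
a=load('scene')['p'][100:300,180:440]; cv2.imwrite('pics/k3.png',cv2.resize(a,(780,600),interpolation=2)[:,:,::-1])
E
```

```text
scene tops n 591 z [0.0654 0.0705 0.0737]
  s hist [0, 0, 6, 24, 23, 30, 25, 29, 38, 16, 0, 19, 25, 28, 27, 28, 35, 37, 1, 20, 32, 27, 32, 28, 34, 27] t [-0.028  0.025]
side tops n 402 z [0.0659 0.0717 0.0749]
  s hist [0, 0, 21, 25, 20, 22, 22, 20, 9, 0, 3, 28, 19, 23, 16, 23, 16, 3, 19, 15, 23, 21, 19, 21, 14, 0] t [-0.024  0.029]
scene bin z 0.08 s -0.070..-0.063 t -0.063..0.057 n105
scene bin z 0.10 s -0.073..-0.066 t -0.062..0.055 n110
scene bin z 0.12 s -0.077..-0.070 t -0.061..0.056 n115
scene bin z 0.14 s -0.082..-0.074 t -0.063..0.051 n105
scene bin z 0.16 s -0.086..-0.079 t -0.064..0.055 n63
scene bin z 0.18 s -0.090..-0.064 t -0.059..0.050 n172
scene bin z 0.20 s -0.093..-0.085 t -0.027..0.022 n52
scene keeper z 0.08 s -0.154..-0.075 t -0.055..0.053 n139
scene keeper z 0.10 s -0.158..-0.078 t -0.055..0.053 n137
scene keeper z 0.12 s -0.168..-0.083 t -0.055..0.053 n137
scene keeper z 0.14 s -0.162..-0.086 t -0.055..0.051 n360
scene keeper z 0.16 s -0.137..-0.129 t -0.025..-0.019 n10
side bin z 0.08 s -0.068..-0.064 t -0.054..0.062 n100
side bin z 0.10 s -0.072..-0.067 t -0.004..0.062 n70
side bin z 0.12 s -0.077..-0.071 t 0.004..0.063 n71
side bin z 0.14 s -0.080..-0.075 t -0.057..0.063 n68
side bin z 0.16 s -0.085..-0.079 t -0.054..0.063 n68
side bin z 0.18 s -0.089..-0.064 t -0.053..0.059 n418
side bin z 0.20 s -0.094..-0.086 t -0.021..0.027 n112
side keeper z 0.08 s -0.158..-0.078 t 0.034..0.058 n139
side keeper z 0.10 s -0.162..-0.082 t 0.052..0.058 n149
side keeper z 0.12 s -0.166..-0.086 t -0.047..0.058 n167
side keeper z 0.14 s -0.167..-0.090 t -0.051..0.056 n894
side keeper z 0.16 s -0.139..-0.133 t -0.019..0.027 n43
cup [0.5025 0.1449 0.0329] 243
t=51.2 pos [ 0.6129 -0.0886  0.2361] yaw -2.7 shift [-0.086 -0.44  -0.319] turn 0.0015 q6 1.29 F [-1.  0. -0.] w 0.0868 g 0.0
```

View pics/k3.png

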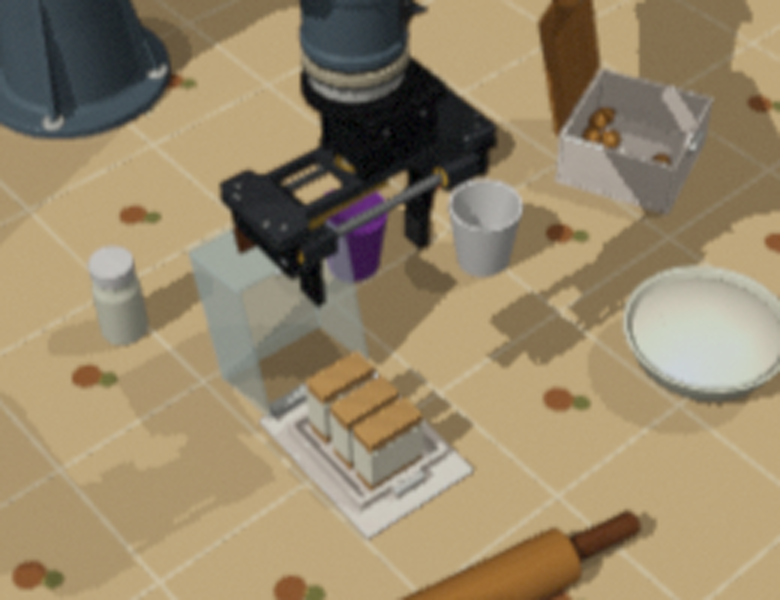

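All three cartons stand inside the rim, the cup is upright and empty, and all the nuts are in the bin. Now the bin's cover: close the gripper and go behind it.

{"api": "move_arm", "payload": {
  "motion": "-1 0 0 -0.2 0;-1 -0.1 -0.15 -0.2 0;-1 -0.2 -0.35 -0.2 0;-1 -0.35 -0.55 -0.2 0;-1 -0.5 -0.75 -0.2 0;-1 -0.6 -0.95 -0.2 0;-1 -0.6 -0.95 -0.2 0;-1 -0.6 -0.95 -0.2 0;-1 -0.6 -0.95 -0.2 0",
  "newtons": 10
}}

```text
time: 51.92
position: [0.5005, 0.1075, 0.2757]
tool_rot: [1.0, -0.023, -0.001, 0.0]
ft_force: [-0.0, -0.1, 0.3]
grip_width: 0.0349
grip_force: 0.0
```

{"api": "move_arm", "payload": {
  "motion": "-1 -0.1 -0.15 0 -0.03;-1 -0.2 -0.35 0 -0.07;-1 -0.35 -0.55 0 -0.11;-1 -0.5 -0.75 0 -0.15;-1 -0.6 -0.95 0 -0.151;-1 -0.64 -0.95 0 -0.151;-1 -0.64 -0.95 0 -0.151;-1 -0.64 -0.95 0 -0.151"
}}

```text
time: 52.58
position: [0.3838, 0.3024, 0.276]
tool_rot: [0.977, 0.212, -0.0, 0.001]
ft_force: [0.3, 0.2, 0.1]
grip_width: 0.0005
grip_force: 0.0
```

```bash
cat >> held.py <<'E'
BX=np.array([np.cos(np.radians(24.5)),np.sin(np.radians(24.5))]);BC=np.array([.498,.354])
def bp(s,z): to(*(BC+BX*s),z,24.5)
E
python3 -c "
from held import *
bp(-.125,.205); snap('scene'); snap('side')
for n in ('scene','side'):
    P=pts(.203,.23,.3,.5,.2,.42,(n,)); d=P[:,:2]-BC; l=np.array([-BX[1],BX[0]]); print(len(P),'tab s',np.percentile(d@BX,[5,95]).round(3),'t',np.percentile(d@l,[3,97]).round(3))
"
```

```text
t=52.6 pos [0.3838 0.3024 0.276 ] yaw 24.5 shift [0.002 0.002 0.355] turn 0.0002 q6 1.58 F [0.3 0.2 0.1] w 0.0005 g 0.0
46 tab s [-0.093 -0.086] t [-0.028  0.02 ]
102 tab s [-0.094 -0.087] t [-0.02   0.026]
```

{"api": "move_arm", "payload": {
  "motion": "-1 0 0 0.15 0;-1 0 0 0.3 0;-1 0 0 0.355 0;-1 0 0 0.355 0"
}}

```text
time: 53.02
position: [0.3834, 0.3, 0.2026]
tool_rot: [0.978, 0.21, -0.003, 0.001]
ft_force: [-0.9, -0.2, 0.2]
grip_width: 0.0004
grip_force: 0.0
```

{"api": "move_arm", "payload": {
  "motion": "-1 0.1 0 -0.02 0;-1 0.25 0 -0.055 0;-1 0.35 0 -0.05 0;-1 0.445 0 -0.035 0;-1 0.54 0 -0.01 0;-1 0.625 0 0.03 0;-1 0.71 0 0.08 0;-1 0.785 0 0.145 0;-1 0.855 0 0.215 0;-1 0.915 0 0.295 0;-1 0.915 0 0.295 0"
}}

```text
time: 53.93
position: [0.5529, 0.3768, 0.1443]
tool_rot: [0.978, 0.21, -0.001, 0.0]
ft_force: [-0.2, -0.0, 0.5]
grip_width: 0.0005
grip_force: 0.1
```

```bash
python3 -c "
from held import *
snap('scene')
W,p=cloud('scene'); d=W[:,:,:2]-BC; s=d@BX; t=d@np.array([-BX[1],BX[0]]); z=W[:,:,2]
k=(abs(t)<.06)&(z>.063)&(z<.2)
for a in np.arange(-.1,.11,.02):
    m=k&(s>=a)&(s<a+.02); print('%.2f'%a,m.sum(),np.percentile(z[m],[5,50,95]).round(3) if m.sum()>5 else '')
bp(.084,.073)
"
```

```text
-0.10 0 
-0.08 4 
-0.06 138 [0.064 0.07  0.076]
-0.04 136 [0.073 0.081 0.086]
-0.02 144 [0.085 0.091 0.097]
0.00 127 [0.097 0.102 0.108]
0.02 120 [0.106 0.113 0.119]
0.04 110 [0.116 0.123 0.139]
0.06 79 [0.104 0.132 0.141]
0.08 0 
0.10 0 
t=54.0 pos [0.5519 0.3768 0.1455] yaw 24.3 shift [ 0.128 -0.009  0.362] turn -0.0011 q6 1.58 F [-0.9 -0.4 -0. ] w 0.0003 g 0.1
```

The cover follows, now at about 28°. Pressing it shut.

{"api": "move_arm", "payload": {
  "motion": "-1 0.04 0 0.08 0;-1 0.08 0 0.17 0;-1 0.11 0 0.25 0;-1 0.125 0 0.3 0;-1 0.128 0 0.34 0;-1 0.128 0 0.36 0;-1 0.128 0 0.375 0;-1 0.128 0 0.39 0;-1 0.128 0 0.4 0;-1 0.128 0 0.4 0"
}}

```text
time: 54.82
position: [0.5745, 0.3886, 0.0726]
tool_rot: [0.977, 0.212, 0.001, 0.0]
ft_force: [-5.7, -5.2, 21.2]
grip_width: 0.0003
grip_force: 10.6
```

```bash
cat >> held.py <<'E'
def cov():
    for n in('scene','side'):
        snap(n);W,p=cloud(n); d=W[:,:,:2]-BC; s=d@BX; t=d@np.array([-BX[1],BX[0]]); z=W[:,:,2]
        k=(abs(t)<.055)&(s>-.05)&(s<.055)&(z>.04)&(z<.13)
        if k.sum()>20:
            c=np.polyfit(s[k],z[k],1); print(n,k.sum(),'cover slope %.4f z med %.4f'%(c[0],np.median(z[k])))
E
python3 -c "
from held import *
cov(); bp(.084,.073)"
```

```text
scene 685 cover slope -0.0063 z med 0.0634
side 2156 cover slope -0.0064 z med 0.0648
t=54.9 pos [0.5745 0.3886 0.0726] yaw 24.5 shift [ 0.    -0.001 -0.002] turn -0.0002 q6 1.58 F [-5.7 -4.7 21.8] w 0.0004 g 10.8
```

Shut (slope ≈ 0, 21 N on the tab). I'll back off and check.

{"api": "move_arm", "payload": {
  "motion": "-1 0 0 -0.05 0;-1 0 0 -0.15 0;-1 0 0 -0.3 0;-1 0 0 -0.5 0;-1 0 0 -0.7 0;-1 0 0 -0.9 0;-1 0 0 -1 0;-1 0 0 -1 0"
}}

```text
time: 55.58
position: [0.5769, 0.3905, 0.275]
tool_rot: [0.977, 0.212, 0.007, -0.002]
ft_force: [0.8, -0.2, 0.8]
grip_width: 0.0009
grip_force: 0.0
```

```bash
python3 -c "
from held import *
cov(); kp(-.165,.28)"
```

```text
scene 833 cover slope 0.0096 z med 0.0641
side 2172 cover slope 0.0025 z med 0.0654
t=55.7 pos [0.5739 0.389  0.2684] yaw 24.4 shift [-1.587  1.86  -0.063] turn 0.1513 q6 1.58 F [-0.6 -0.4 -0.9] w 0.0004 g 0.0
```

Cover caught. Now go behind the hood.

{"api": "move_arm", "payload": {
  "motion": "-1 -0.1 0.15 -0.06 0;-1 -0.25 0.3 -0.06 0;-1 -0.4 0.5 -0.06 0;-1 -0.55 0.7 -0.06 0;-1 -0.7 0.85 -0.06 0;-1 -0.8 0.93 -0.06 0;-1 -0.8 0.93 -0.06 0;-1 -0.8 0.93 -0.06 0"
}}

```text
time: 56.35
position: [0.5029, 0.1515, 0.2769]
tool_rot: [0.978, 0.21, -0.002, -0.0]
ft_force: [0.8, -0.1, 0.3]
grip_width: 0.0002
grip_force: 0.0
```

{"api": "move_arm", "payload": {
  "motion": "-1 -0.1 0.15 0 0.03;-1 -0.25 0.3 0 0.07;-1 -0.4 0.5 0 0.11;-1 -0.55 0.7 0 0.15;-1 -0.7 0.85 0 0.151;-1 -0.79 0.93 0 0.151;-1 -0.79 0.93 0 0.151;-1 -0.79 0.93 0 0.151"
}}

```text
time: 57.02
position: [0.4382, -0.0825, 0.2778]
tool_rot: [1.0, -0.026, -0.0, -0.001]
ft_force: [0.7, 0.2, -0.8]
grip_width: 0.0008
grip_force: 0.0
```

```bash
python3 -c "
from held import *
kp(-.162,.168); snap('scene'); snap('side')
for n in ('scene','side'):
    P=pts(.156,.19,.4,.55,-.16,0,(n,)); d=P[:,:2]-KC; print(len(P),'tab s',np.percentile(d@EX,[5,95]).round(3),'t',np.percentile(d@EY,[3,97]).round(3),'z',P[:,2].max().round(3)) if len(P) else 0
"
```

```text
t=57.0 pos [ 0.4382 -0.0825  0.2778] yaw -3.0 shift [ 0.017 -0.007  0.549] turn -0.0011 q6 1.18 F [ 0.7  0.2 -0.8] w 0.0008 g 0.0
137 tab s [-0.138 -0.09 ] t [-0.024  0.026] z 0.172
86 tab s [-0.14  -0.092] t [-0.044  0.052] z 0.174
```

{"api": "move_arm", "payload": {
  "motion": "-1 0.015 0 0.15 0;-1 0.015 0 0.3 0;-1 0.015 0 0.45 0;-1 0.015 0 0.55 0;-1 0.015 0 0.55 0;-1 0.015 0 0.55 0"
}}

```text
time: 57.62
position: [0.4411, -0.0794, 0.1677]
tool_rot: [1.0, -0.022, -0.001, -0.001]
ft_force: [-0.0, -0.3, -0.5]
grip_width: 0.0006
grip_force: 0.0
```

{"api": "move_arm", "payload": {
  "motion": "-1 0.06 0 -0.03 0;-1 0.125 0 -0.065 0;-1 0.2 0 -0.09 0;-1 0.275 0 -0.1 0;-1 0.35 0 -0.11 0;-1 0.495 0 -0.105 0;-1 0.64 0 -0.078 0;-1 0.75 0 -0.036 0;-1 0.84 0 0.012 0;-1 0.935 0 0.08 0;-1 0.98 0 0.12 0;-1 0.98 0 0.12 0"
}}

```text
time: 58.62
position: [0.6394, -0.0901, 0.1449]
tool_rot: [1.0, -0.023, 0.001, 0.0]
ft_force: [-0.7, -0.7, 1.1]
grip_width: 0.0007
grip_force: 0.3
```

```bash
python3 -c "
from held import *
snap('scene')
W,p=cloud('scene'); d=W[:,:,:2]-KC; s=d@EX; t=d@EY; z=W[:,:,2]
k=(abs(t)<.054)&(z>.08)&(z<.2)
for a in np.arange(-.16,.11,.02):
    m=k&(s>=a)&(s<a+.02); print('%.2f'%a,m.sum(),np.percentile(z[m],[5,50,95]).round(3) if m.sum()>5 else '')
kp(.082,.061)
"
```

```text
-0.16 0 
-0.14 0 
-0.12 2 
-0.10 39 [0.081 0.087 0.092]
-0.08 53 [0.084 0.098 0.105]
-0.06 43 [0.084 0.103 0.116]
-0.04 43 [0.083 0.111 0.126]
-0.02 66 [0.083 0.117 0.144]
-0.00 127 [0.086 0.138 0.149]
0.02 466 [0.102 0.123 0.14 ]
0.04 577 [0.086 0.1   0.162]
0.06 0 
0.08 0 
0.10 0 
t=58.7 pos [ 0.6374 -0.0899  0.145 ] yaw -2.7 shift [0.241 0.004 0.42 ] turn 0.0008 q6 1.30 F [-0.6  0.3  0.7] w 0.0007 g 0.3
```

{"api": "move_arm", "payload": {
  "motion": "-1 0.055 0 0.06 0;-1 0.105 0 0.127 0;-1 0.16 0 0.215 0;-1 0.19 0 0.28 0;-1 0.217 0 0.35 0;-1 0.235 0 0.39 0;-1 0.24 0 0.42 0;-1 0.24 0 0.435 0;-1 0.24 0 0.45 0;-1 0.24 0 0.46 0;-1 0.24 0 0.46 0"
}}

```text
time: 59.58
position: [0.6907, -0.0935, 0.0558]
tool_rot: [1.0, -0.024, 0.007, 0.001]
ft_force: [9.5, 3.0, 6.6]
grip_width: 0.0008
grip_force: 4.6
```

```bash
cat >> held.py <<'E'
def hoodz():
    for n in('scene','side'):
        snap(n); W,p=cloud(n); d=W[:,:,:2]-KC; s=d@EX; t=d@EY; z=W[:,:,2]
        k=(abs(t)<.045)&(s>-.06)&(s<.06)&(z>.078)&(z<.14)
        if k.sum()>20: c=np.polyfit(s[k],z[k],1); print(n,k.sum(),'roof slope %.4f med %.4f'%(c[0],np.median(z[k])))
        m=(abs(t)<.02)&(s>.083)&(s<.1)&(z>.03)&(z<.2); print('  tab z',np.percentile(z[m],[5,50,95]).round(4) if m.sum()>3 else m.sum())
E
python3 -c "
from held import *
hoodz(); kp(.082,.061)"
```

```text
scene 734 roof slope -0.0314 med 0.0842
  tab z [0.0424 0.0622 0.1851]
side 998 roof slope 0.1084 med 0.0848
  tab z 0
t=59.7 pos [ 0.6906 -0.0935  0.0561] yaw -2.8 shift [-0.026 -0.001 -0.025] turn 0.0001 q6 1.32 F [9.  2.3 6.7] w 0.0004 g 4.6
```

{"api": "move_arm", "payload": {
  "motion": "-1 0.02 0 0 0;-1 0.02 0 -0.05 0;-1 0.03 0 -0.15 0;-1 0.03 0 -0.3 0;-1 0.03 0 -0.5 0;-1 0.03 0 -0.6 0;-1 0.03 0 -0.6 0"
}}

```text
time: 60.27
position: [0.6921, -0.0942, 0.1785]
tool_rot: [1.0, -0.024, 0.003, 0.001]
ft_force: [0.5, 0.8, 1.3]
grip_width: 0.0003
grip_force: 0.0
```

```bash
python3 -c "
from held import *
hoodz(); kp(.088,.061)
a=load('scene')['p'][120:300,180:440]; b=load('side')['p'][120:300,230:490]
cv2.imwrite('pics/h1.png',np.vstack([cv2.resize(x,(433,300),interpolation=2) for x in(a,b)])[:,:,::-1])"
```

```text
scene 844 roof slope 0.0079 med 0.0865
  tab z [0.05   0.0552 0.1964]
side 933 roof slope 0.0084 med 0.0878
  tab z [0.0521 0.0545 0.1863]
t=60.4 pos [ 0.6892 -0.0934  0.1731] yaw -2.7 shift [ 0.012 -0.001  0.561] turn 0.0003 q6 1.32 F [-0.8  0.6 -0.1] w 0.0006 g 0.0
```

View pics/h1.png

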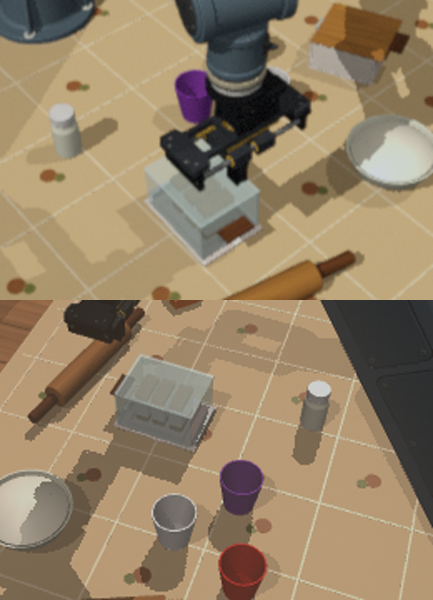

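Both shut and holding; the three cartons stand under the hood and the cup is upright and empty. I'll withdraw, recheck and hand in.

{"api": "move_arm", "payload": {
  "motion": "-1 0 0 -0.2 0;-1 0 0 -0.4 0;-1 0 0 -0.6 0;-1 0 0 -0.7 0;-1 0 0 -0.7 0;-1 0 0 -0.7 0;-1 0 0 -0.7 0;-1 0 0 -0.7 0;-1 0 0 -0.7 0"
}}

```text
time: 61.12
position: [0.6895, -0.0932, 0.3095]
tool_rot: [1.0, -0.024, -0.003, -0.001]
ft_force: [-0.8, 0.7, -0.1]
grip_width: 0.0003
grip_force: 0.0
```

```bash
python3 -c "
from held import *
hoodz(); cov(); P=pts(.066,.078,.45,.6,.06,.22); print('cup',circ(P)); print(robot.hand_in())"
```

```text
scene 1346 roof slope 0.0057 med 0.0864
  tab z [0.0483 0.0526 0.0559]
side 925 roof slope 0.0051 med 0.0878
  tab z [0.0523 0.0544 0.0573]
scene 809 cover slope 0.0081 z med 0.0641
side 2165 cover slope 0.0030 z med 0.0655
cup [0.5023 0.1452 0.033 ]
the job is handed in; nothing more can be done
None
```

The job is handed in after about 61 s of the 210 s: the walnuts are in the bin (7 counted in view, none left in the cup or seen elsewhere), the empty cup is upright on the table, all three cartons stand on edge inside the keeper's rim, and the bin's cover and then the hood were pressed shut and stayed shut after I let go.

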